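# Rebuild the press-pack rectifier stack on its heat sink

## Robot

A 6-joint arm with a two-finger parallel gripper is mounted at the origin on a cart in front of the work surface, level with it; the furniture and walls round the work are solid. World frame = base frame: x ahead of the robot, y to its left, z up, the work surface at z = 0. Lengths are in m, angles in degrees, forces in N, time in s.
With the tool pointing down it reaches from about 0.35 to 0.725 m from the base axis. Payload 4.3 kg.
Tool frame: the origin (TCP) lies on the centre line of the jaws, within the pads' length; the fingertips stand 25 mm ahead of it and the grasp point (between the pads) lies 6 mm ahead of it; z points along the fingers, y is the line along which they close (so a half turn about z gives the same grasp; the last joint's range is limited). The gripper opens to 85 mm and grips with 20 to 120 N. Pads are 22 mm wide; open, the fingers measure 114 mm over their backs; the gripper's body (76 mm by 85 mm) begins 54 mm behind the grasp point. The pads swing forward as they close: fully open they stand 13 mm farther back than shut.
Start: joints at [64.899, 21.618, 4.641, 73.018, 0, 83.68], TCP at [0.185, 0.544, 0.22] pointing down, gripper open.
Joint ranges: [-156.06, 156.06], [-48.1, 94.91], [-58.44, 69.94], [-101.28, 121.22], [-78.64, 73.56], [-180, 180]. Speed limits (degrees/s): [147.25, 147.25, 180, 180, 180, 180].

## Interface

Orientations are given as a 3x3 rotation matrix whose columns are the frame's x, y, z axes.
In Python, from plant import bot gives the robot as it stands.
- The arm moves only by the tool servo_tool, never from a script. Its argument "rows" is a list of rows, each a list of 7 numbers: the turn, a rotation vector about the tool's x, y, z in degrees, then the shift along the tool's x, y, z in m, then the finger opening in m, from 0 to 0.0854. In form: [[wx, wy, wz, dx, dy, dz, claw], ...]. A call has exactly 8 rows; each row shifts and turns the commanded pose from where the row before left it, along the tool's axes as they then stand; what a row does not reach is not made up. A row lasts 1/8 s, in which the tool goes at most 62.5 mm and 10.7 degrees, less where a joint would pass 70% of its speed; a pose out of reach is approached as far as the arm can. A call with a gripper value outside its range is refused whole. The fingers move at their own pace and stop on an object; the grip force is fixed at half the most. Time passes only in rows, so rows that do not move let the fingers close, or fill a call up. It gives the time, the measured TCP pose, the force, the opening and the grip force at its end, in the units of the state.
- bot.observe(): the state, without advancing time (a new reading comes with each control period).
- bot.capture(name): name is "side" or "top" or "wrist"; returns the picture (384x512x3 uint8, red, green, blue); there is no depth.
- bot.get_calibration(name): a dict with "mtx" (3x3 intrinsics, pixels), "camera_from_world" (4x4, takes a point from world to camera coordinates); the wrist camera has in their place "T_tool_cam" (4x4, takes a point from camera to tool coordinates, whose origin is the TCP and whose axes are the flange's). Camera axes: x right, y down, z forward; pixel columns grow to the right and rows downward; lengths in m; the calibration is good to about 2 mm. The wrist camera is an equidistant fisheye: a pixel r from the principal point sees the ray r / f radians off the axis. A picture is of the moment at which its call begins: read the wrist's pose just before it. get_calibration takes no time and is no camera call.
- bot.finish_job(): hands the job in; it is judged then, once.
Trained networks look in the newest picture that a camera, given by its name, has taken for a name from the list of things; names that differ only in an ending like _2 or _b are one class to them, and where a whole thing is asked for, a point or a joint stands for the part that bears it (a point fixed in the world has none). Each returns a list of dicts, best first, with "score" (0 to 1); they miss things now and then, are a little off and sometimes report something else, mostly with a low value. They report only what shows in the picture. A call takes as long as a camera call. They do not tell look-alikes from the thing itself.
- bot.look_for(camera, target): "rect" ([left, top, right, bottom] in pixels, round what is visible of it).
The state is a dict: "clock": time; "joints": joint angles; "qd": joint speeds; "joint_torque": joint torques, N m; "position": TCP position; "tcp_rot": TCP orientation; "ft_force": force on the tool from outside, world axes, zero at the start; "ft_torque": the same for the moment, N m; "finger_gap": opening from 0.0 (shut) to 1.0 (fully open); "grip_force": force on a finger pad.
Only numpy, scipy, OpenCV 4.12 (cv2) and the standard library are available. Lean on these libraries where they do the work, as an engineer would, in place of code of your own. Each camera call takes 0.05 s, during which the arm holds its last target. There are 200 camera calls.

## Task

Build up the rectifier stack on the black finned heat sink, on its axis midway between the two studs: on the round pole face the white-rimmed thyristor, then the copper bus plate with its drilled tab out over the front edge of the heat sink (the side nearest the robot, with the lug) and square to it, then the brown-rimmed diode, the red insulating disc, and last the steel clamp bar with a stud through each of its holes, lying flat on the disc ready for the nuts. Centre each part on the stack to within a few millimetres, let go of everything, and leave the solder spool, the black tape and the tin where they are.

Things in the scene. Friction and masses are not known exactly. Their poses are not given: they have to be found in the camera images.
- heatsink_base: Black finned heat sink fixed to the bench, 100 (x) by 150 (y) by 40 mm. Origin: centre of underside; -x: front, nearest the robot; a copper lug juts out 20 mm there (y = 45, z 40 to 44). Central round steel pole face, 54 mm across, top at z = 44. Two bright steel studs, 8 mm thick, top 6 mm tapered to 4, at y = +55 and -55, x = 0, tips at z = 108; 17 mm nuts round their feet to z = 48.
- thyristor: Disc thyristor: a flat round disc with a white ceramic rim and bright steel faces, 44 mm across the rim, 14 mm high, flat faces 38 mm across, 120 g. Origin: centre of its underside, z up. Lies flat on the bench; round, so its yaw does not matter.
- bus_plate: Copper bus plate, 8 mm thick, 280 g, lying flat: a pad 46 mm wide (y -23 to +23) and 66 mm long (x -26 to +40), and a tab 26 mm wide running on to x = -60 with a 10 mm hole. Origin: underside, at the point that belongs on the stack axis, 3 mm from the centre of mass. z up; -x points along the tab.
- bus_hole (a point): Centre of the hole in the tab of the bus plate, 49 mm from the plate's origin along the tab (-x of the plate), at half thickness.
- diode: Disc diode: a flat round disc with a dark brown ceramic rim and copper faces, 44 mm across the rim, 14 mm high, flat faces 38 mm across, 120 g. Origin: centre of its underside, z up. Lies flat on the bench; its yaw does not matter.
- insulator: Insulating pressure disc of plain red plastic with a small steel dot on top, 44 mm across, 10 mm high, 40 g. Origin: centre of its underside, z up. Lies flat; its yaw does not matter.
- clamp_bar: Steel clamp bar lying flat, 28 mm wide (x), 138 mm long (y), 10 mm thick, 330 g, with a dark leaf-spring pack 25 mm wide on the middle of its top (80 mm long, 15 mm height over the middle 60 mm). Through holes 15 mm across at y = +55 and -55 mm go over the studs. Origin: centre of underside, z up; may be turned end for end.
- spool: Bystander: spool of solder wire with blue flanges, 56 mm across, 39 mm high, loose, standing upright. Origin: centre of its underside.
- black_tape: Bystander: small roll of black tape lying flat, 55 mm across, 19 mm high, loose. Origin: centre of its underside.
- tin: Bystander: round pale metal tin with a lid, 68 mm across, 21 mm high, loose. Origin: centre of its underside.
There are look-alikes about, which are no part of the job. Of the things shaped like the insulator, the red one is meant.

How it is judged:
By the outcome, as a careful person would: the job done as asked, in the order asked, and still so for the second after the job is handed in, with the robot touching nothing.
It also fails if it takes over 136 s, if anything falls off the work surface, if the arm or the gripper's body presses on something with over 40 N, if the wrist force passes 120 N, or if a joint passes its speed limit or range.

## Working session

There is one attempt and no reset: what is moved stays moved. The work goes in short steps, Python scripts to look and compute and a tool call to move; the robot and the scene stay as the last step left them, time stands still between calls to the robot, and variables do not carry over. Pictures are saved under pics/ and viewed, at most 14 in all, crops included, and the job is handed in when it is done.

Besides the shell and the picture viewer there is one more tool, called after "Request:" by a JSON object that holds its "api" and its "payload", one argument or row to a line. servo_tool: Moves the arm, as the interface text tells. Its arguments: {"type":"object","properties":{"rows":{"type":"array"}},"required":["rows"]}

```bash
ls; mkdir -p pics
python3 - <<'E'
from plant import bot
import cv2,numpy as np
s=bot.observe();print({k:np.round(v,3).tolist() for k,v in s.items()})
for n in("side","top","wrist"):
    im=bot.capture(n);cv2.imwrite(f"pics/{n}0.png",im[:,:,::-1])
    c=bot.get_calibration(n);print(n,{k:np.round(v,4).tolist() if not isinstance(v,str) else v for k,v in c.items()})
    for t in["heatsink_base","thyristor","bus_plate","bus_hole","diode","insulator","clamp_bar","spool","black_tape","tin"]:
        if n!="wrist":print(t,[(np.round(d["rect"]).astype(int).tolist(),round(d["score"],2)) for d in bot.look_for(n,t)][:5])
E
```

```text
pics
{'clock': 0.0, 'joints': [64.897, 21.663, 4.56, 73.017, 0.002, 83.68], 'qd': [-0.038, 0.044, -0.043, 0.06, -0.052, 0.027], 'joint_torque': [0.001, -46.361, 26.987, 0.021, 0.0, 0.0], 'position': [0.185, 0.544, 0.219], 'tcp_rot': [[-0.947, 0.322, -0.001], [0.322, 0.947, -0.002], [0.0, -0.002, -1.0]], 'ft_force': [0.123, 0.377, 0.56], 'ft_torque': [-0.002, -0.02, 0.015], 'grip_force': 0.0, 'finger_gap': 0.999}
side {'mtx': [[462.3265, 0.0, 253.7483], [0.0, 462.3265, 189.1349], [0.0, 0.0, 1.0]], 'camera_from_world': [[0.9311, -0.3639, -0.0249, -0.4964], [-0.2203, -0.5067, -0.8335, 0.131], [0.2907, 0.7815, -0.552, 1.6365], [0.0, 0.0, 0.0, 1.0]]}
heatsink_base [([271, 215, 316, 266], 0.88)]
thyristor []
bus_plate [([192, 157, 213, 168], 0.59)]
bus_hole [([194, 159, 215, 168], 0.68)]
diode []
insulator [([328, 276, 345, 290], 0.65)]
clamp_bar [([181, 150, 212, 160], 0.47)]
spool [([292, 199, 309, 215], 0.76)]
black_tape [([194, 137, 198, 146], 0.59), ([269, 221, 315, 264], 0.39)]
tin [([267, 264, 282, 285], 0.62)]
top {'mtx': [[386.2373, 0.0, 256.4448], [0.0, 386.2373, 191.1946], [0.0,
[... 241 characters left out ...]
1], 0.64), ([152, 212, 166, 242], 0.51)]
bus_plate [([153, 213, 166, 242], 0.54)]
bus_hole [([151, 212, 166, 242], 0.83)]
diode [([182, 236, 194, 245], 0.44)]
insulator [([316, 231, 324, 241], 0.63), ([397, 169, 411, 184], 0.46), ([375, 156, 392, 168], 0.45)]
clamp_bar [([124, 206, 140, 247], 0.73)]
spool [([285, 150, 301, 170], 0.66), ([153, 212, 167, 242], 0.44), ([316, 234, 325, 243], 0.2)]
black_tape [([94, 220, 114, 234], 0.46)]
tin [([364, 212, 387, 233], 0.64)]
wrist {'mtx': [[297.3186, 0.0, 252.7916], [0.0, 297.3186, 187.9128], [0.0, 0.0, 1.0]], 'T_tool_cam': [[-0.0002, -0.9538, -0.3004, 0.0761], [1.0, 0.0, -0.0007, -0.0001], [0.0006, -0.3004, 0.9538, -0.1542], [0.0, 0.0, 0.0, 1.0]]}
```

Run:
```python
import cv2,numpy as np
a=cv2.imread("pics/top0.png")[110:290,60:440]
b=cv2.imread("pics/wrist0.png")
a=cv2.resize(a,None,fx=2.1,fy=2.1,interpolation=cv2.INTER_CUBIC)
cv2.imwrite("pics/top0b.png",a)
```

```text
(no output)
```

View pics/top0b.png

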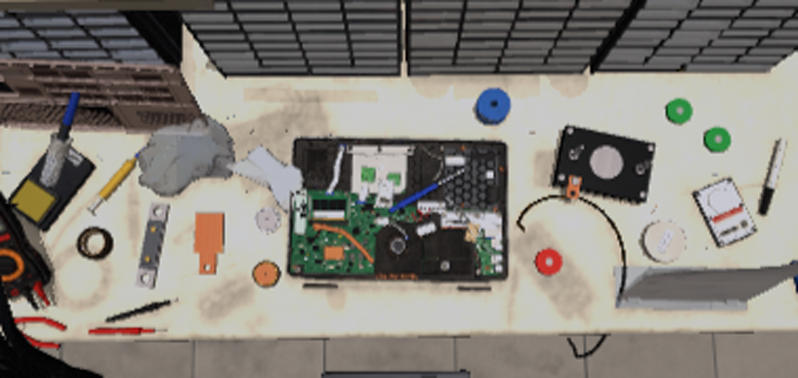

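View pics/wrist0.png

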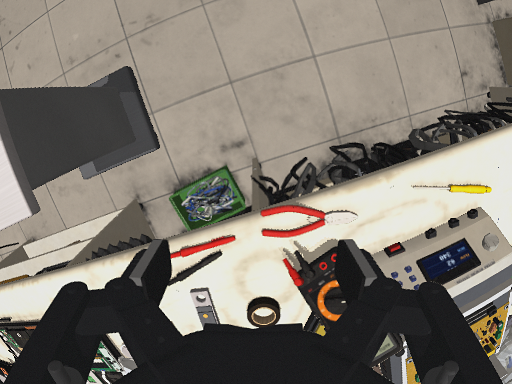

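Top view (enlarged crop): clamp bar (152,245), bus plate (208,240) with tab towards the robot, white-rimmed thyristor (268,220), diode (266,273), red disc (548,262) (green look-alikes at (679,110) and (717,139)), heat sink (605,165), spool (493,105), tin (663,240), tape (95,243). The wrist view shows the bar's end (203,305) and tape (263,310).

```bash
cat > h.py <<'E'
from plant import bot
import cv2,numpy as np
def ray(n,uv,s=None):
    c=bot.get_calibration(n);K=c["mtx"];x=(uv[0]-K[0][2])/K[0][0];y=(uv[1]-K[1][2])/K[1][1]
    if n=="wrist":
        r=np.hypot(x,y);d=np.array([x/r*np.sin(r),y/r*np.sin(r),np.cos(r)]) if r>0 else np.array([0,0,1.])
        T=np.eye(4);T[:3,:3]=s["tcp_rot"];T[:3,3]=s["position"];M=T@np.array(c["T_tool_cam"])
    else: d=np.array([x,y,1.]);M=np.linalg.inv(c["camera_from_world"])
    return M[:3,3],M[:3,:3]@d
def at(n,uv,z,s=None):
    o,d=ray(n,uv,s);return (o+d*(z-o[2])/d[2])[:2]
def proj(P,s):
    c=bot.get_calibration("wrist");K=np.array(c["mtx"]);T=np.eye(4);T[:3,:3]=s["tcp_rot"];T[:3,3]=s["position"]
    p=np.linalg.inv(T@np.array(c["T_tool_cam"]))@np.r_[P,1];r=np.hypot(p[0],p[1]);a=np.arctan2(r,p[2])
    return K[:2,2]+K[0,0]*a*p[:2]/max(r,1e-9)
def st(s=None):
    s=s or bot.observe();R=np.array(s["tcp_rot"])
    print("t",round(s["clock"],2),"p",np.round(s["position"],4),"yaw_y",round(np.degrees(np.arctan2(R[1,1],R[0,1])),2),"tilt",np.round(R[:,2],3),"j",np.round(s["joints"],1),"gap",round(s["finger_gap"]*85.4,1),"g",round(s["grip_force"],1),"F",np.round(s["ft_force"],1));return s
E
python3 - <<'E'
from h import *
g=lambda u,v:(u/2.1+60,v/2.1+110)
for n,u,v,z in[("bar",152,245,.01),("barT",158,205,.01),("barB",146,285,.01),("tabhole",208,268,.008),("busT",210,213,.008),("thy",268,220,.014),("dio",266,273,.014),("red",548,262,.01),("hs",605,162,.044),("studL",573,155,.1),("studR",640,170,.1),("tin",663,240,.02),("spool",493,105,.039),("tape",95,243,.019),("lapL",292,210,.0),("lapR",507,270,.0),("panelL",620,300,0),("panelR",795,285,0),("benchfront",400,335,0)]:
    print(n,np.round(at("top",g(u,v),z),3))
c=bot.get_calibration("side");b=cv2.imread("pics/side0.png");cv2.imwrite("pics/side0b.png",cv2.resize(b[120:310,160:400],None,fx=3,fy=3,interpolation=cv2.INTER_CUBIC))
E
```

```text
bar [0.416 0.387]
barT [0.482 0.38 ]
barB [0.352 0.394]
tabhole [0.378 0.295]
busT [0.468 0.295]
thy [0.454 0.198]
dio [0.368 0.2  ]
red [ 0.38  -0.259]
hs [ 0.538 -0.353]
studL [ 0.539 -0.289]
studR [ 0.514 -0.392]
tin [ 0.412 -0.447]
spool [ 0.638 -0.174]
tape [0.42  0.476]
lapL [0.472 0.161]
lapR [ 0.368 -0.192]
panelL [ 0.317 -0.376]
panelR [ 0.337 -0.666]
benchfront [ 0.266 -0.015]
```

View pics/side0b.png

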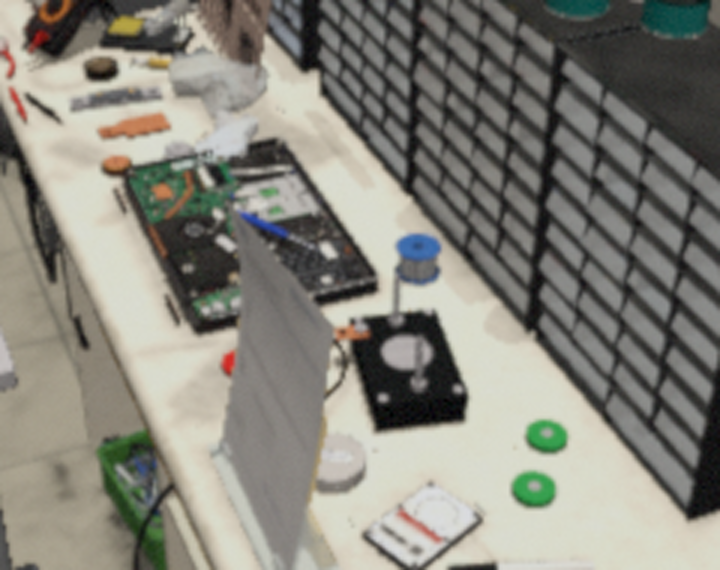

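```bash
cat >> h.py <<'E'
def plan(tx,ty,tz,yaw,n=8,start=None,claw=.0854,after=False):
    """rows; start=(x,y,z,yaw_y)"""
    if start is None:
        s=bot.observe();R=np.array(s["tcp_rot"]);start=(*s["position"],np.degrees(np.arctan2(R[1,1],R[0,1])))
    x,y,z,a=start;d=(yaw-a+180)%360-180;D=np.array([tx-x,ty-y,tz-z])/n
    if max(abs(D)*1)>.0625 or abs(d/n)>10.7:print("TOO FAST",D,d/n)
    rows=[]
    for k in range(n):
        t=np.radians(a+d/n*(k+(1 if after else 0)));Y=np.array([np.cos(t),np.sin(t),0]);X=np.array([np.sin(t),-np.cos(t),0])
        rows.append([0,0,round(-d/n,2),round(float(X@D),4),round(float(Y@D),4),round(float(-D[2]),4),claw])
    for r in rows:print(r,end=",\n")
E
python3 - <<'E'
from h import *
f=lambda u,v:(u/3+160,v/3+120)
print("panel foot",at("side",f(225,450),0),at("side",f(290,555),0))
o,d=ray("side",f(240,215));t=(0.32-o[0])/d[0];print("panel top if x=.32",o+d*t)
s=bot.observe();print([proj(np.array(s["position"])+np.array(s["tcp_rot"])@np.array([0,q,zz]),s).round() for q in(.0425,-.0425) for zz in(0,.012,.025)])
plan(.42,.25,.30,-14)
E
```

```text
panel foot [ 0.32311646 -0.37739537] [ 0.33255255 -0.53600194]
panel top if x=.32 [ 0.32       -0.4743875   0.35338401]
[array([325., 233.]), array([321., 224.]), array([317., 216.]), array([181., 233.]), array([185., 224.]), array([189., 216.])]
[0, 0, np.float64(10.65), 0.0396, -0.0254, -0.0099, 0.0854],
[0, 0, np.float64(10.65), 0.0437, -0.0176, -0.0099, 0.0854],
[0, 0, np.float64(10.65), 0.0462, -0.0093, -0.0099, 0.0854],
[0, 0, np.float64(10.65), 0.0471, -0.0006, -0.0099, 0.0854],
[0, 0, np.float64(10.65), 0.0464, 0.0081, -0.0099, 0.0854],
[0, 0, np.float64(10.65), 0.0441, 0.0166, -0.0099, 0.0854],
[0, 0, np.float64(10.65), 0.0402, 0.0244, -0.0099, 0.0854],
[0, 0, np.float64(10.65), 0.035, 0.0315, -0.0099, 0.0854],
```

Request:
{"api": "servo_tool", "payload": {
  "rows": [
    [0,0,10.6,0.0396,-0.0254,-0.01,0.0854],
    [0,0,10.6,0.0437,-0.0176,-0.01,0.0854],
    [0,0,10.6,0.0462,-0.0093,-0.01,0.0854],
    [0,0,10.6,0.0471,-0.0006,-0.01,0.0854],
    [0,0,10.6,0.0464,0.0081,-0.01,0.0854],
    [0,0,10.6,0.0441,0.0166,-0.01,0.0854],
    [0,0,10.6,0.0402,0.0244,-0.01,0.0854],
    [0,0,10.6,0.035,0.0315,-0.01,0.0854]
  ]
}}

```text
clock: 2.15
position: [0.0559, 0.7449, 0.2901]
tcp_rot: [[0.162, 0.987, -0.005], [0.987, -0.162, 0.016], [0.015, -0.007, -1.0]]
ft_force: [8.7, 75.7, 40.5]
finger_gap: 1.001
grip_force: 0.0
```

```bash
sed -i 's/X=np.array(\[np.sin(t),-np.cos(t),0\])/X=np.array([-np.sin(t),np.cos(t),0])/' h.py
python3 - <<'E'
from h import *
st();im=bot.capture("side");w=bot.capture("wrist")
cv2.imwrite("pics/a.png",np.hstack([cv2.resize(im[:300,:350],(400,343)),cv2.resize(w,(400,343))])[:,:,::-1]);st()
plan(.185,.544,.30,40)
E
```

```text
t 2.15 p [0.0559 0.7449 0.2901] yaw_y -9.34 tilt [-0.005  0.016 -1.   ] j [ 80.7  52.3  70.  106.8   0.4 180. ] gap 85.5 g 0.0 F [ 8.7 75.7 40.5]
t 2.25 p [0.0609 0.7399 0.2794] yaw_y -9.61 tilt [-0.006 -0.008 -1.   ] j [ 80.3  52.8  69.3 107.    0.3 179.9] gap 85.3 g 0.0 F [ 1.2  4.4 -1.3]
[0, 0, np.float64(-6.2), -0.0215, 0.0194, -0.0026, 0.0854],
[0, 0, np.float64(-6.2), -0.0235, 0.0169, -0.0026, 0.0854],
[0, 0, np.float64(-6.2), -0.0252, 0.0143, -0.0026, 0.0854],
[0, 0, np.float64(-6.2), -0.0266, 0.0115, -0.0026, 0.0854],
[0, 0, np.float64(-6.2), -0.0277, 0.0086, -0.0026, 0.0854],
[0, 0, np.float64(-6.2), -0.0285, 0.0055, -0.0026, 0.0854],
[0, 0, np.float64(-6.2), -0.0289, 0.0024, -0.0026, 0.0854],
[0, 0, np.float64(-6.2), -0.029, -0.0007, -0.0026, 0.0854],
```

View pics/a.png

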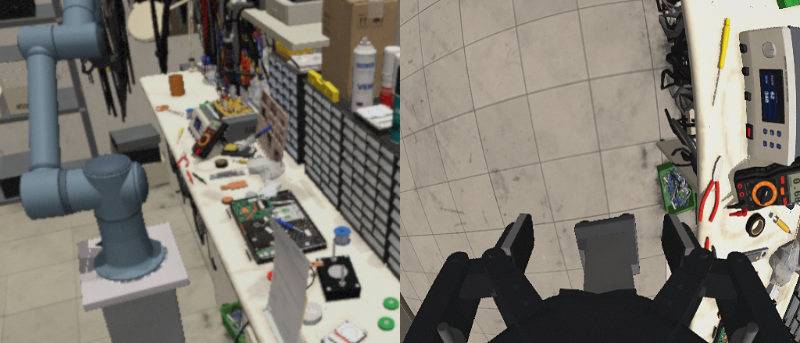

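The arm is off to the left over the floor, touching nothing: my tool-x sign was wrong and is now fixed. The force reading came from braking at the reach limit.

Run:
```python
from h import *
plan(.42,.25,.30,-14,n=12)
```

```text
[0, 0, np.float64(0.37), -0.0353, 0.0363, -0.0017, 0.0854],
[0, 0, np.float64(0.37), -0.035, 0.0365, -0.0017, 0.0854],
[0, 0, np.float64(0.37), -0.0348, 0.0368, -0.0017, 0.0854],
[0, 0, np.float64(0.37), -0.0346, 0.037, -0.0017, 0.0854],
[0, 0, np.float64(0.37), -0.0343, 0.0372, -0.0017, 0.0854],
[0, 0, np.float64(0.37), -0.0341, 0.0374, -0.0017, 0.0854],
[0, 0, np.float64(0.37), -0.0338, 0.0376, -0.0017, 0.0854],
[0, 0, np.float64(0.37), -0.0336, 0.0379, -0.0017, 0.0854],
[0, 0, np.float64(0.37), -0.0334, 0.0381, -0.0017, 0.0854],
[0, 0, np.float64(0.37), -0.0331, 0.0383, -0.0017, 0.0854],
[0, 0, np.float64(0.37), -0.0329, 0.0385, -0.0017, 0.0854],
[0, 0, np.float64(0.37), -0.0326, 0.0387, -0.0017, 0.0854],
```

Request:
{"api": "servo_tool", "payload": {
  "rows": [
    [0,0,0.4,-0.0345,0.037,-0.002,0.0854],
    [0,0,0.4,-0.0345,0.037,-0.002,0.0854],
    [0,0,0.4,-0.0345,0.037,-0.002,0.0854],
    [0,0,0.4,-0.0345,0.037,-0.002,0.0854],
    [0,0,0.4,-0.0345,0.037,-0.002,0.0854],
    [0,0,0.4,-0.0345,0.037,-0.002,0.0854],
    [0,0,0.4,-0.034,0.0375,-0.002,0.0854],
    [0,0,0.4,-0.034,0.0375,-0.002,0.0854]
  ]
}}

```text
clock: 3.25
position: [0.2917, 0.432, 0.3037]
tcp_rot: [[0.216, 0.976, -0.002], [0.976, -0.216, 0.018], [0.018, -0.006, -1.0]]
ft_force: [0.4, 0.3, 0.2]
finger_gap: 1.001
grip_force: 0.0
```

Request:
{"api": "servo_tool", "payload": {
  "rows": [
    [0,0,0.4,-0.033,0.038,-0.001,0.0854],
    [0,0,0.4,-0.033,0.038,-0.001,0.0854],
    [0,0,0.4,-0.033,0.038,0,0.0854],
    [0,0,0,-0.02,0.025,0,0.0854],
    [0,0,0,-0.013,0.014,0,0.0854],
    [0,0,0,0,0,0,0.0854],
    [0,0,0,0,0,0,0.0854],
    [0,0,0,0,0,0,0.0854]
  ]
}}

```text
clock: 4.25
position: [0.4095, 0.2703, 0.3017]
tcp_rot: [[0.235, 0.972, -0.003], [0.972, -0.235, 0.016], [0.015, -0.007, -1.0]]
ft_force: [-0.7, 0.8, -0.4]
finger_gap: 0.998
grip_force: 0.0
```

Run:
```python
from h import *
s=st();im=bot.capture("wrist");cv2.imwrite("pics/w1.png",cv2.resize(im,(800,600),interpolation=cv2.INTER_CUBIC)[:,:,::-1])
for t,z in[("thyristor",.007),("bus_plate",.004),("bus_hole",.004),("diode",.007),("clamp_bar",.005)]:
    for d in bot.look_for("wrist",t)[:3]:
        r=np.array(d["rect"]);print(t,round(d["score"],2),r.round(),at("wrist",((r[0]+r[2])/2,(r[1]+r[3])/2),z,s).round(4))
```

```text
t 4.25 p [0.4095 0.2703 0.3017] yaw_y -13.61 tilt [-0.003  0.016 -1.   ] j [ 25.4  10.9   2.   80.9   0.9 129. ] gap 85.2 g 0.0 F [-0.7  0.8 -0.4]
thyristor 0.86 [281. 173. 312. 199.] [0.4614 0.199 ]
bus_plate 0.91 [221. 111. 293. 150.] [0.4213 0.2981]
bus_hole 0.93 [222. 110. 289. 149.] [0.4189 0.2997]
diode 0.56 [228. 182. 254. 211.] [0.3716 0.2021]
clamp_bar 0.66 [197.  59. 290.  92.] [0.4212 0.3852]
```

View pics/w1.png

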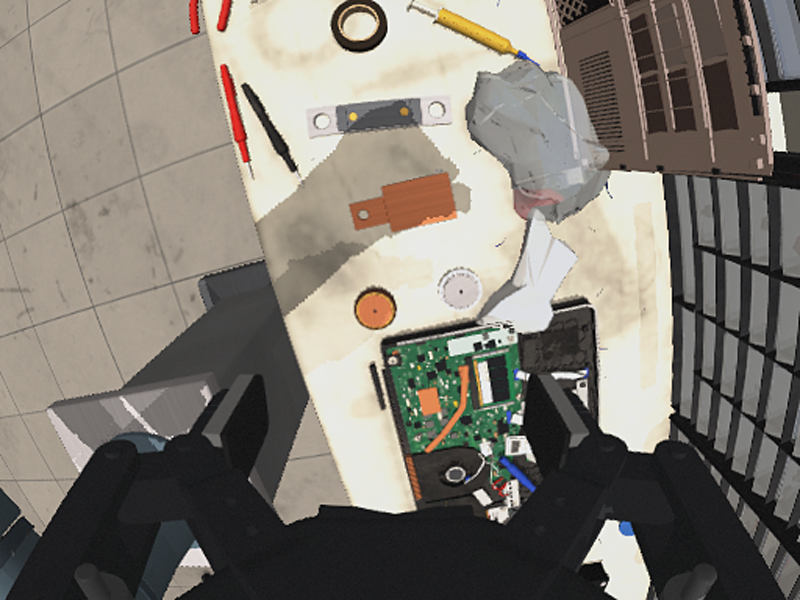

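The wrist view shows, at 800 px scale, bar holes (321,121) and (436,109), bus plate with its tab hole at (363,214), thyristor (460,288), diode (375,309). There is only one of each here. Next I refine these positions and plan the hover over the thyristor.

Run:
```python
from h import *
s=st();k=.64
w=lambda u,v,z:at("wrist",(u*k,v*k),z,s)
print("thy",w(460,288,.014).round(4),"dio",w(375,308,.014).round(4))
a,b=w(321,121,.010),w(436,109,.010);print("bar",((a+b)/2).round(4),"len",np.hypot(*(b-a)),"ang",np.degrees(np.arctan2(*(b-a)[::-1])))
h=w(363,214.5,.008);e=w(454,198,.008);print("hole",h,"padend",e,"len89?",np.hypot(*(e-h)),"ang",np.degrees(np.arctan2(*(e-h)[::-1])),"org",h+(e-h)/np.hypot(*(e-h))*.049)
plan(*w(460,288,.014),.12,0)
```

```text
t 4.55 p [0.4097 0.2697 0.3014] yaw_y -13.66 tilt [-0.004  0.016 -1.   ] j [ 25.3  10.9   2.   80.9   0.9 129. ] gap 85.2 g 0.0 F [ 0.  -0.4  0. ]
thy [0.4588 0.2039] dio [0.3713 0.2034]
bar [0.4204 0.3876] len 0.10961266818682183 ang -8.105620255671736
hole [0.38265683 0.29677388] padend [0.47215955 0.2920458 ] len89? 0.08962751388449434 ang -3.023904656976059 org [0.4315886  0.29418901]
[0, 0, np.float64(-1.71), -0.0065, 0.0079, 0.0227, 0.0854],
[0, 0, np.float64(-1.71), -0.0068, 0.0077, 0.0227, 0.0854],
[0, 0, np.float64(-1.71), -0.007, 0.0075, 0.0227, 0.0854],
[0, 0, np.float64(-1.71), -0.0072, 0.0073, 0.0227, 0.0854],
[0, 0, np.float64(-1.71), -0.0074, 0.0071, 0.0227, 0.0854],
[0, 0, np.float64(-1.71), -0.0076, 0.0068, 0.0227, 0.0854],
[0, 0, np.float64(-1.71), -0.0078, 0.0066, 0.0227, 0.0854],
[0, 0, np.float64(-1.71), -0.008, 0.0064, 0.0227, 0.0854],
```

Request:
{"api": "servo_tool", "payload": {
  "rows": [
    [-0.4,-0.9,-2.3,-0.0087,0.0103,0.03,0.056],
    [0,0,-2.3,-0.0092,0.0099,0.03,0.056],
    [0,0,-2.3,-0.0096,0.0097,0.03,0.056],
    [0,0,-2.3,-0.01,0.0093,0.03,0.056],
    [0,0,-2.3,-0.0103,0.009,0.03,0.056],
    [0,0,-2.3,-0.0106,0.0086,0.03,0.056],
    [0,0,0,0,0,0,0.056],
    [0,0,0,0,0,0,0.056]
  ]
}}

```text
clock: 5.55
position: [0.4582, 0.2045, 0.1222]
tcp_rot: [[-0.001, 1.0, 0.0], [1.0, 0.001, -0.0], [-0.0, 0.0, -1.0]]
ft_force: [-0.4, -0.3, -0.2]
finger_gap: 0.657
grip_force: 0.0
```

Run:
```python
from h import *
s=st();im=bot.capture("wrist");cv2.imwrite("pics/w2.png",cv2.resize(im,(800,600),interpolation=cv2.INTER_CUBIC)[:,:,::-1])
for d in bot.look_for("wrist","thyristor")[:2]:
    r=np.array(d["rect"]);print(round(d["score"],2),r.round(1),at("wrist",((r[0]+r[2])/2,(r[1]+r[3])/2),.007,s).round(4))
```

```text
t 5.55 p [0.4582 0.2045 0.1222] yaw_y 0.08 tilt [ 0. -0. -1.] j [ 16.8  16.3 -18.   55.8  -0.  106.7] gap 56.1 g 0.0 F [-0.4 -0.3 -0.2]
0.86 [227.6 163.5 277.  203.4] [0.4584 0.2003]
0.36 [154.2  54.4 268.3 105.5] [0.4216 0.297 ]
```

View pics/w2.png

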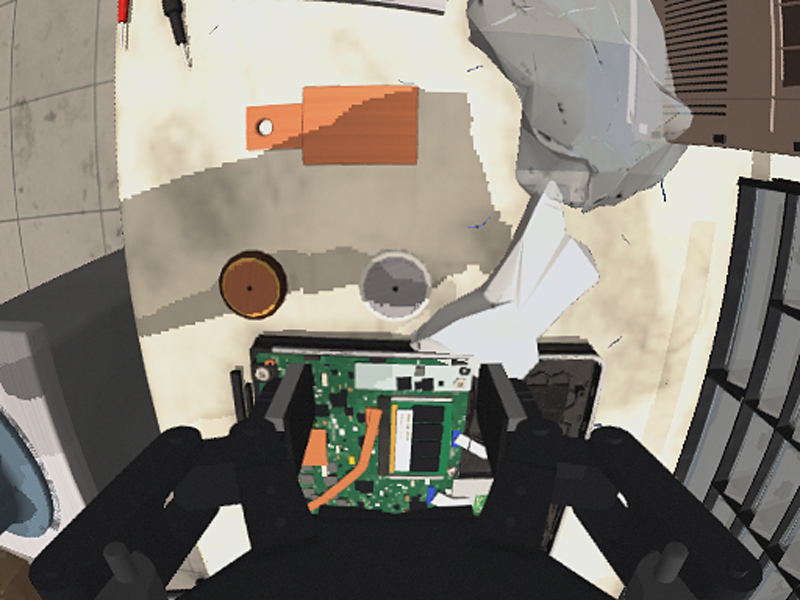

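Run:
```python
from h import *
from scipy.optimize import least_squares
s=st();p=np.array(s["position"]);R=np.array(s["tcp_rot"])
for u,v,sg in[(311,363,-1),(484,363,1)]:
    f=lambda q:proj(p+R@np.array([q[0],sg*.028,q[1]]),s)-np.array([u,v])*.64
    print(least_squares(f,[0.01,.02]).x)
for z in(.007,.010,.014):print(z,at("wrist",(396.5*.64,285*.64),z,s),at("wrist",(395*.64,288*.64),z,s))
```

```text
t 5.65 p [0.4588 0.2048 0.1228] yaw_y 0.12 tilt [ 0.002  0.    -1.   ] j [ 16.8  16.2 -17.9  55.7  -0.  106.7] gap 56.0 g 0.0 F [-0.4 -0.7 -0.1]
[ 0.00717857 -0.01317533]
[ 0.0140231  -0.02715111]
0.007 [0.46055639 0.2015045 ] [0.45965114 0.19960349]
0.01 [0.46053999 0.20239124] [0.4596448  0.20051135]
0.014 [0.46051812 0.20357356] [0.45963634 0.20172183]
```

The thyristor is at (396,285), centred between the fingers in x, with its dot at (395,288). I'll descend in two stages and watch the force to find the tip height.

Request:
{"api": "servo_tool", "payload": {
  "rows": [
    [0,0,0,-0.003,0.001,0.02,0.056],
    [0,0,0,0,0,0.02,0.056],
    [0,0,0,0,0,0.02,0.056],
    [0,0,0,0,0,0.015,0.056],
    [0,0,0,0,0,0.005,0.056],
    [0,0,0,0,0,0.003,0.056],
    [0,0,0,0,0,0.004,0.056],
    [0,0,0,0,0,0.003,0.056]
  ]
}}

```text
clock: 6.65
position: [0.4593, 0.201, 0.0314]
tcp_rot: [[-0.002, 1.0, 0.0], [1.0, 0.002, -0.001], [-0.001, 0.0, -1.0]]
ft_force: [-1.1, -0.8, -0.2]
finger_gap: 0.655
grip_force: 0.0
```

Request:
{"api": "servo_tool", "payload": {
  "rows": [
    [0,0,0,0,0,0.002,0.056],
    [0,0,0,0,0,0.002,0.056],
    [0,0,0,0,0,0,0.04],
    [0,0,0,0,0,0,0.036],
    [0,0,0,0,0,0,0.036],
    [0,0,0,0,0,0,0.036],
    [0,0,0,0,0,0,0.036],
    [0,0,0,0,0,0,0.036]
  ]
}}

```text
clock: 7.65
position: [0.459, 0.2009, 0.0272]
tcp_rot: [[-0.002, 1.0, -0.0], [1.0, 0.002, -0.001], [-0.001, -0.0, -1.0]]
ft_force: [-1.0, 0.7, 0.0]
finger_gap: 0.419
grip_force: 0.0
```

Run:
```python
from h import *
s=st();im=bot.capture("wrist");cv2.imwrite("pics/w3.png",cv2.resize(im,(800,600),interpolation=cv2.INTER_CUBIC)[:,:,::-1])
```

```text
t 7.65 p [0.459  0.2009 0.0272] yaw_y 0.11 tilt [-0.    -0.001 -1.   ] j [ 16.4  21.9 -25.9  42.3  -0.  106.3] gap 35.8 g 0.0 F [-1.   0.7  0. ]
```

View pics/w3.png

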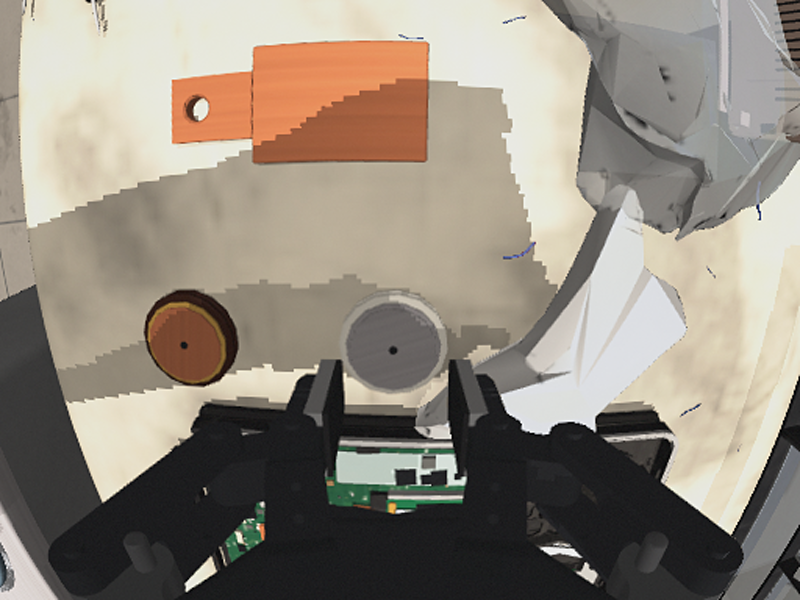

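The disc (395,342) sits below the finger tips (row about 360). The fingers closed to 36 mm above it, so the tips are higher than stated. I'll reopen, shift 2 mm and feel downward.

Request:
{"api": "servo_tool", "payload": {
  "rows": [
    [0,0,0,0.002,0,0,0.056],
    [0,0,0,0,0,0,0.056],
    [0,0,0,0,0,0,0.056],
    [0,0,0,0,0,0.002,0.056],
    [0,0,0,0,0,0.003,0.056],
    [0,0,0,0,0,0.003,0.056],
    [0,0,0,0,0,0.002,0.056],
    [0,0,0,0,0,0,0.056]
  ]
}}

```text
clock: 8.7
position: [0.4587, 0.2028, 0.017]
tcp_rot: [[-0.002, 1.0, -0.001], [1.0, 0.002, -0.001], [-0.001, -0.001, -1.0]]
ft_force: [0.4, -0.8, -0.4]
finger_gap: 0.654
grip_force: 0.0
```

Request:
{"api": "servo_tool", "payload": {
  "rows": [
    [0,0,0,0,0,0.002,0.056],
    [0,0,0,0,0,0.001,0.056],
    [0,0,0,0,0,0,0.04],
    [0,0,0,0,0,0,0.036],
    [0,0,0,0,0,0,0.036],
    [0,0,0,0,0,0,0.036],
    [0,0,0,0,0,0,0.036],
    [0,0,0,0,0,0,0.036]
  ]
}}

```text
clock: 9.7
position: [0.4589, 0.2029, 0.0142]
tcp_rot: [[-0.002, 1.0, -0.0], [1.0, 0.002, -0.001], [-0.001, -0.0, -1.0]]
ft_force: [0.1, 0.3, 1.1]
finger_gap: 0.425
grip_force: 0.0
```

Run:
```python
from h import *
s=st();im=bot.capture("wrist");cv2.imwrite("pics/w4.png",cv2.resize(im,(800,600),interpolation=cv2.INTER_CUBIC)[:,:,::-1])
```

```text
t 9.7 p [0.4589 0.2029 0.0142] yaw_y 0.11 tilt [-0.    -0.001 -1.   ] j [ 16.6  22.9 -26.6  40.5  -0.  106.5] gap 36.3 g 0.0 F [0.1 0.3 1.1]
```

View pics/w4.png

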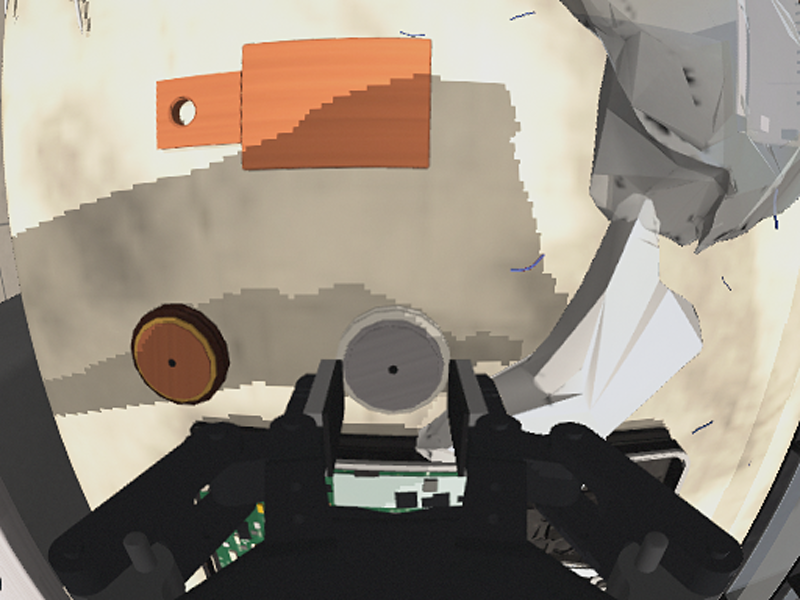

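Request:
{"api": "servo_tool", "payload": {
  "rows": [
    [0,0,0,0.001,0,0,0.056],
    [0,0,0,0,0,0,0.056],
    [0,0,0,0,0,0,0.056],
    [0,0,0,0,0,0.002,0.056],
    [0,0,0,0,0,0.002,0.056],
    [0,0,0,0,0,0.002,0.056],
    [0,0,0,0,0,0.002,0.056],
    [0,0,0,0,0,0,0.056]
  ]
}}

```text
clock: 10.75
position: [0.4587, 0.2038, 0.006]
tcp_rot: [[-0.002, 1.0, -0.001], [1.0, 0.002, -0.001], [-0.001, -0.001, -1.0]]
ft_force: [-0.4, 0.2, 0.3]
finger_gap: 0.654
grip_force: 0.0
```

Request:
{"api": "servo_tool", "payload": {
  "rows": [
    [0,0,0,0,0,0.002,0.056],
    [0,0,0,0,0,0.002,0.056],
    [0,0,0,0,0,0,0.04],
    [0,0,0,0,0,0,0.036],
    [0,0,0,0,0,0,0.036],
    [0,0,0,0,0,0,0.036],
    [0,0,0,0,0,0,0.036],
    [0,0,0,0,0,0,0.036]
  ]
}}

```text
clock: 11.75
position: [0.4589, 0.2039, 0.0022]
tcp_rot: [[-0.002, 1.0, -0.0], [1.0, 0.002, -0.001], [-0.001, -0.0, -1.0]]
ft_force: [-0.1, 0.2, -0.2]
finger_gap: 0.423
grip_force: 0.0
```

Run:
```python
from h import *
s=st();im=bot.capture("wrist");cv2.imwrite("pics/w5.png",np.ascontiguousarray(im[150:384,100:412,::-1]))
im=bot.capture("side");cv2.imwrite("pics/s5.png",cv2.resize(im[100:250,140:340],(800,600),interpolation=cv2.INTER_CUBIC)[:,:,::-1])
```

```text
t 11.75 p [0.4589 0.2039 0.0022] yaw_y 0.1 tilt [-0.    -0.001 -1.   ] j [ 16.7  23.8 -27.3  38.9  -0.  106.6] gap 36.1 g 0.0 F [-0.1  0.2 -0.2]
```

View pics/s5.png

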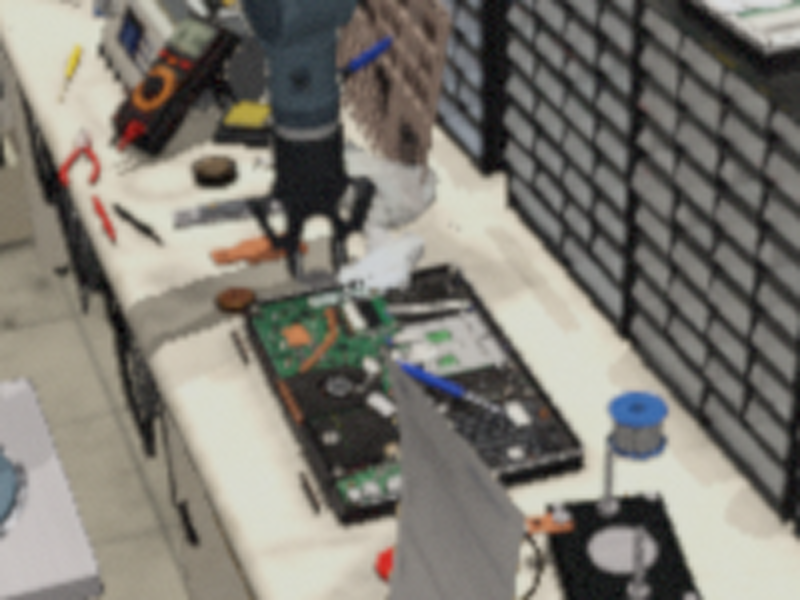

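Run:
```python
from h import *
c=np.array(bot.get_calibration("side")["camera_from_world"]);K=np.array(bot.get_calibration("side")["mtx"])
def pr(P):
    q=K@(c@np.r_[P,1])[:3];q=q[:2]/q[2];return ((q-[140,100])*4).round()
for x in(.437,.481):
    for z in(-.02,0,.01,.02,.03,.04):print(x,z,pr([x,.193,z]))
print("dio",pr([.3713,.203,.007]),"thy",pr([.459,.203,.014]))
```

```text
0.437 -0.02 [302. 312.]
0.437 0 [301. 296.]
0.437 0.01 [300. 287.]
0.437 0.02 [299. 279.]
0.437 0.03 [299. 271.]
0.437 0.04 [298. 262.]
0.481 -0.02 [342. 303.]
0.481 0 [341. 287.]
0.481 0.01 [340. 279.]
0.481 0.02 [340. 270.]
0.481 0.03 [339. 262.]
0.481 0.04 [339. 254.]
dio [236. 299.] thy [317. 275.]
```

Side view: the finger tips at (296,280) are about 15–18 mm above the bench with TCP at 2 mm. So the tips really sit about 15 mm behind the reported TCP. I'll continue down on that basis.

Request:
{"api": "servo_tool", "payload": {
  "rows": [
    [0,0,0,0,0,0,0.056],
    [0,0,0,0,0,0,0.056],
    [0,0,0,0,0,0.002,0.056],
    [0,0,0,0,0,0.002,0.056],
    [0,0,0,0,0,0.002,0.056],
    [0,0,0,0,0,0.002,0.056],
    [0,0,0,0,0,0.002,0.056],
    [0,0,0,0,0,0,0.056]
  ]
}}

```text
clock: 12.85
position: [0.4587, 0.2038, -0.008]
tcp_rot: [[-0.002, 1.0, -0.001], [1.0, 0.002, -0.001], [-0.001, -0.001, -1.0]]
ft_force: [-0.6, -0.4, -1.2]
finger_gap: 0.654
grip_force: 0.0
```

Request:
{"api": "servo_tool", "payload": {
  "rows": [
    [0,0,0,0,0,0.001,0.056],
    [0,0,0,0,0,0.001,0.056],
    [0,0,0,0,0,0,0.04],
    [0,0,0,0,0,0,0.036],
    [0,0,0,0,0,0,0.036],
    [0,0,0,0,0,0,0.036],
    [0,0,0,0,0,0,0.036],
    [0,0,0,0,0,0,0.036]
  ]
}}

```text
clock: 13.85
position: [0.4589, 0.2039, -0.0094]
tcp_rot: [[-0.002, 1.0, -0.0], [1.0, 0.002, -0.001], [-0.001, -0.0, -1.0]]
ft_force: [-1.4, -0.6, 5.4]
finger_gap: 0.486
grip_force: 60.0
```

The grip width of 41.5 mm is under 44, so the tips caught only the top bevel. I'll reopen and go deeper.

Request:
{"api": "servo_tool", "payload": {
  "rows": [
    [0,0,0,0,0,0,0.056],
    [0,0,0,0,0,0,0.056],
    [0,0,0,0,0,0.002,0.056],
    [0,0,0,0,0,0.002,0.056],
    [0,0,0,0,0,0.002,0.056],
    [0,0,0,0,0,0.001,0.056],
    [0,0,0,0,0,0,0.056],
    [0,0,0,0,0,0,0.056]
  ]
}}

```text
clock: 14.85
position: [0.4589, 0.2039, -0.0151]
tcp_rot: [[-0.002, 1.0, 0.0], [1.0, 0.002, -0.001], [-0.001, 0.0, -1.0]]
ft_force: [-5.3, -2.0, 18.3]
finger_gap: 0.655
grip_force: 9.1
```

Request:
{"api": "servo_tool", "payload": {
  "rows": [
    [0,0,0,0,0,0,0.04],
    [0,0,0,0,0,0,0.036],
    [0,0,0,0,0,0,0.036],
    [0,0,0,0,0,0,0.036],
    [0,0,0,0,0,0,0.036],
    [0,0,0,0,0,0,0.036],
    [0,0,0,0,0,-0.005,0.036],
    [0,0,0,0,0,-0.02,0.036]
  ]
}}

```text
clock: 15.85
position: [0.4575, 0.2034, 0.0074]
tcp_rot: [[-0.002, 1.0, -0.003], [1.0, 0.002, -0.002], [-0.002, -0.003, -1.0]]
ft_force: [0.4, 0.7, -1.7]
finger_gap: 0.489
grip_force: 60.8
```

Request:
{"api": "servo_tool", "payload": {
  "rows": [
    [0,0,0,0,0,-0.05,0.036],
    [0,0,0,-0.03,0.006,-0.02,0.036],
    [0,0,0,-0.045,0.006,-0.015,0.036],
    [0,0,0,-0.045,0.006,-0.015,0.036],
    [0,0,0,-0.045,0.006,-0.015,0.036],
    [0,0,0,-0.045,0.006,-0.015,0.036],
    [0,0,0,-0.045,0.006,-0.015,0.036],
    [0,0,0,-0.045,0.006,-0.015,0.036]
  ]
}}

```text
clock: 16.85
position: [0.5012, -0.0973, 0.1683]
tcp_rot: [[-0.002, 1.0, -0.001], [1.0, 0.002, -0.001], [-0.001, -0.001, -1.0]]
ft_force: [1.3, 0.5, -1.9]
finger_gap: 0.487
grip_force: 61.0
```

Request:
{"api": "servo_tool", "payload": {
  "rows": [
    [0,0,0,-0.045,0.006,-0.01,0.036],
    [0,0,0,-0.045,0.006,-0.01,0.036],
    [0,0,0,-0.045,0.006,0,0.036],
    [0,0,0,-0.045,0.006,0,0.036],
    [0,0,0,-0.03,0.006,0,0.036],
    [0,0,0,-0.015,0,0,0.036],
    [0,0,0,0,0,0,0.036],
    [0,0,0,0,0,0,0.036]
  ]
}}

```text
clock: 17.85
position: [0.5318, -0.3195, 0.1885]
tcp_rot: [[-0.003, 1.0, -0.001], [1.0, 0.003, 0.0], [0.0, -0.001, -1.0]]
ft_force: [0.6, 0.4, -0.9]
finger_gap: 0.489
grip_force: 61.0
```

Run:
```python
from h import *
s=st();im=bot.capture("wrist");cv2.imwrite("pics/w6.png",cv2.resize(im,(800,600),interpolation=cv2.INTER_CUBIC)[:,:,::-1])
for t,z in[("heatsink_base",.04),("insulator",.005)]:
  for d in bot.look_for("wrist",t)[:3]:
    r=np.array(d["rect"]);print(t,round(d["score"],2),r.round(1),at("wrist",((r[0]+r[2])/2,(r[1]+r[3])/2),z,s).round(4))
```

```text
t 17.85 p [ 0.5318 -0.3195  0.1885] yaw_y 0.16 tilt [-0.001  0.    -1.   ] j [-36.8  27.6   9.1  71.6  -0.   53. ] gap 41.8 g 61.0 F [ 0.6  0.4 -0.9]
heatsink_base 0.56 [141.6 238.1 183.7 279.4] [ 0.4223 -0.4296]
heatsink_base 0.55 [203.3 123.3 325.4 234.7] [ 0.5444 -0.3286]
insulator 0.6 [111.2  94.9 148.1 133.9] [ 0.385  -0.2581]
insulator 0.58 [276.9 306.9 300.9 326.5] [ 0.5869 -0.5518]
```

View pics/w6.png

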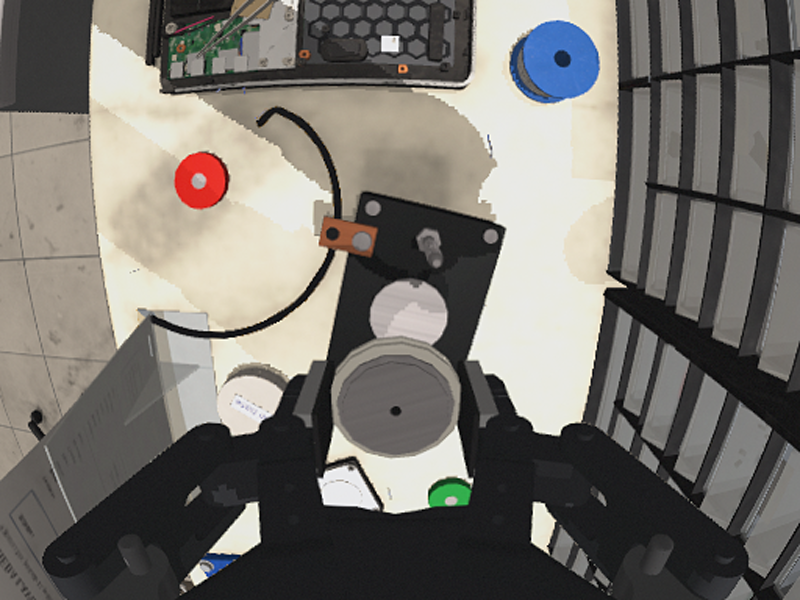

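The view shows the pole face (centre about (408,316)), the +y stud (foot about (429,240), tip about (436,264)), screws on the +y edge (373,208) and (491,236), and the red disc (201,180). The held thyristor is level at (396,397).

Run:
```python
from h import *
s=st();k=.64
im=cv2.imread("pics/w6.png");w=lambda u,v,z:at("wrist",(u*k,v*k),z,s)
# pole edge: fit circle to bright edge pts above the held disc
hsv=cv2.cvtColor(im,cv2.COLOR_BGR2GRAY);pts=[]
for a in np.radians(range(-170,-5,6)):
    prof=[hsv[int(308+r*np.sin(a)),int(408+r*np.cos(a))] for r in range(24,52)]
    d=np.diff(np.array(prof,int));i=d.argmin()
    if d[i]<-25:pts.append(w(408+(24.5+i)*np.cos(a),308+(24.5+i)*np.sin(a),.044))
pts=np.array(pts);A=np.c_[2*pts,np.ones(len(pts))];q=np.linalg.lstsq(A,(pts**2).sum(1),rcond=None)[0]
print(len(pts),"pole fit",q[:2].round(4),"R",np.sqrt(q[2]+q[0]**2+q[1]**2).round(4))
from scipy.optimize import least_squares
r=least_squares(lambda c:np.hypot(*(pts-c).T)-.027,q[:2],loss="soft_l1",f_scale=.0005);print("R27 fit",r.x.round(4),np.abs(r.fun).max())
print("manual",w(408.5,316,.044),"stud tip",w(436,263,.108),"foot",w(429,241,.048))
a,b=w(373,208,.042),w(491,236,.042);print("edge ang",np.degrees(np.arctan2(*(b-a)[::-1])),np.hypot(*(b-a)))
print("red",w(201,180,.010), "disc dot",w(396,410,.1885+.0155+.014))
```

```text
t 18.0 p [ 0.532  -0.3196  0.1889] yaw_y 0.19 tilt [-0.    -0.001 -1.   ] j [-36.8  27.6   9.1  71.5  -0.   53. ] gap 41.4 g 61.0 F [-0.2 -0.4 -1.8]
28 pole fit [ 0.5422 -0.3544] R 0.0268
R27 fit [ 0.5421 -0.3547] 0.001346610879596418
manual [ 0.54189168 -0.35373523] stud tip [ 0.55391866 -0.3005476 ] foot [ 0.55445826 -0.30060113]
edge ang -12.808499840003359 0.08033190849540824
red [ 0.38605856 -0.25908085] disc dot [ 0.53299765 -0.32087633]
```

Request:
{"api": "servo_tool", "payload": {
  "rows": [
    [0,0,0,-0.0172,0.0048,0,0.036],
    [0,0,0,-0.0172,0.0047,0.015,0.036],
    [0,0,0,0,0,0.035,0.036],
    [0,0,0,0,0,0.035,0.036],
    [0,0,0,0,0,0.035,0.036],
    [0,0,0,0,0,0.02,0.036],
    [0,0,0,0,0,0.011,0.036],
    [0,0,0,0,0,0,0.036]
  ]
}}

```text
clock: 19.0
position: [0.5409, -0.3548, 0.0366]
tcp_rot: [[-0.002, 1.0, -0.002], [1.0, 0.002, 0.0], [0.0, -0.002, -1.0]]
ft_force: [-0.0, 0.6, -0.6]
finger_gap: 0.489
grip_force: 61.0
```

Request:
{"api": "servo_tool", "payload": {
  "rows": [
    [0,0,0,0,0,0.001,0.036],
    [0,0,0,0,0,0.002,0.036],
    [0,0,0,0,0,0.001,0.036],
    [0,0,0,0,0,0.001,0.036],
    [0,0,0,0,0,0.001,0.036],
    [0,0,0,0,0,0,0.036],
    [0,0,0,0,0,0,0.036],
    [0,0,0,0,0,0,0.036]
  ]
}}

```text
clock: 20.0
position: [0.5415, -0.3553, 0.0317]
tcp_rot: [[-0.002, 1.0, -0.0], [1.0, 0.002, -0.001], [-0.001, -0.0, -1.0]]
ft_force: [-0.7, -0.4, -0.5]
finger_gap: 0.49
grip_force: 61.0
```

Request:
{"api": "servo_tool", "payload": {
  "rows": [
    [0,0,0,0.001,0,0.001,0.036],
    [0,0,0,0,0,0.001,0.036],
    [0,0,0,0,0,0.001,0.036],
    [0,0,0,0,0,0.0005,0.036],
    [0,0,0,0,0,0,0.036],
    [0,0,0,0,0,0,0.036],
    [0,0,0,0,0,0,0.036],
    [0,0,0,0,0,0,0.036]
  ]
}}

```text
clock: 21.0
position: [0.5416, -0.3554, 0.0315]
tcp_rot: [[-0.002, 1.0, 0.001], [1.0, 0.002, -0.004], [-0.004, 0.001, -1.0]]
ft_force: [-6.2, 2.3, 17.2]
finger_gap: 0.481
grip_force: 70.7
```

Request:
{"api": "servo_tool", "payload": {
  "rows": [
    [0,0,0,0,0,-0.005,0.036],
    [0,0,0,0.0005,0,0,0.036],
    [0,0,0,0,0,0,0.036],
    [0,0,0,0,0,0.0015,0.036],
    [0,0,0,0,0,0.001,0.036],
    [0,0,0,0,0,0,0.036],
    [0,0,0,0,0,0,0.036],
    [0,0,0,0,0,0,0.036]
  ]
}}

```text
clock: 22.0
position: [0.5414, -0.3536, 0.0316]
tcp_rot: [[-0.002, 1.0, -0.0], [1.0, 0.002, -0.001], [-0.001, -0.0, -1.0]]
ft_force: [-2.8, 3.0, 6.9]
finger_gap: 0.485
grip_force: 65.6
```

Now at y = −0.3536 with 7 N contact. Release and rise, then look.

Request:
{"api": "servo_tool", "payload": {
  "rows": [
    [0,0,0,0,0,0,0.056],
    [0,0,0,0,0,0,0.056],
    [0,0,0,0,0,-0.004,0.056],
    [0,0,0,0,0,-0.02,0.056],
    [0,0,0,0,0,-0.05,0.056],
    [0,0,0,0.04,0,-0.05,0.056],
    [0,0,0,0.04,0,-0.03,0.056],
    [0,0,0,0,0,0,0.056]
  ]
}}

```text
clock: 23.0
position: [0.5433, -0.2734, 0.1872]
tcp_rot: [[-0.005, 1.0, 0.005], [1.0, 0.005, -0.004], [-0.004, 0.005, -1.0]]
ft_force: [0.4, -0.8, -0.6]
finger_gap: 0.657
grip_force: 0.0
```

Run:
```python
from h import *
s=st();im=bot.capture("wrist");cv2.imwrite("pics/w7.png",cv2.resize(im,(800,600),interpolation=cv2.INTER_CUBIC)[:,:,::-1])
for t,z in[("heatsink_base",.04),("thyristor",.051),("insulator",.005)]:
  for d in bot.look_for("wrist",t)[:3]:
    r=np.array(d["rect"]);print(t,round(d["score"],2),r.round(1),at("wrist",((r[0]+r[2])/2,(r[1]+r[3])/2),z,s).round(4))
```

```text
t 23.0 p [ 0.5433 -0.2734  0.1872] yaw_y 0.29 tilt [ 0.005 -0.004 -1.   ] j [-32.7  25.8   6.   69.9  -0.   57. ] gap 56.1 g 0.0 F [ 0.4 -0.8 -0.6]
heatsink_base 0.92 [193.7 160.3 312.3 316.3] [ 0.5451 -0.3527]
thyristor 0.75 [229.8 228.1 271.3 264.8] [ 0.5424 -0.3572]
insulator 0.81 [299.3 300.4 313.9 321.2] [ 0.6258 -0.4954]
insulator 0.59 [106.7 130.6 140.  172.4] [ 0.3865 -0.2577]
```

View pics/w7.png

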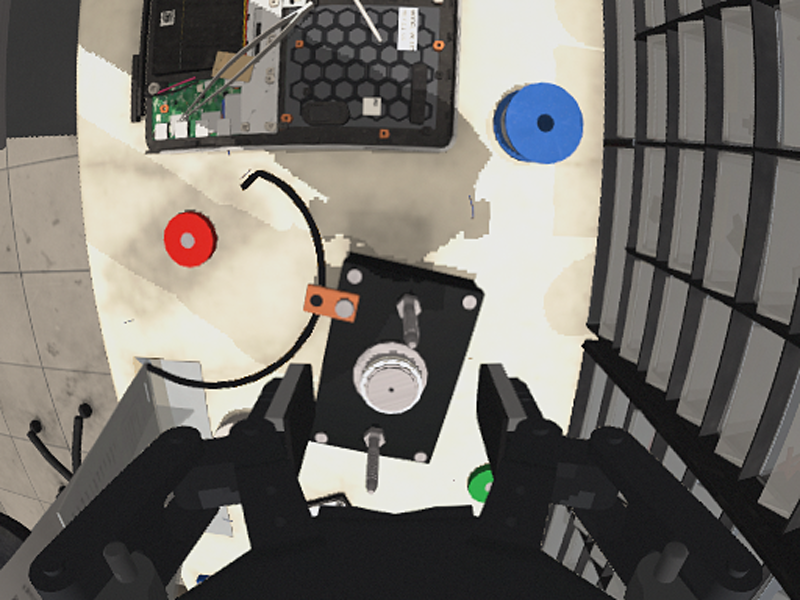

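The thyristor sits on the pole, dot at (391,389). Both studs are visible: tips (413,345) and (371,490), feet (408,300) and (374,438).

Run:
```python
from h import *
s=st();k=.64;w=lambda u,v,z:at("wrist",(u*k,v*k),z,s)
print("thy dot",w(391,389.5,.058));a,b=w(413,343,.108),w(371,489,.108);print("tips",a,b,(a+b)/2,np.hypot(*(a-b)),np.degrees(np.arctan2(-(a-b)[0],(a-b)[1])))
a,b=w(408,300,.048),w(374,438,.048);print("feet",a,b,(a+b)/2,np.hypot(*(a-b)),np.degrees(np.arctan2(-(a-b)[0],(a-b)[1])))
plan(.431,.296,.12,86.5,n=14,claw=.06)
```

```text
t 23.2 p [ 0.5408 -0.2751  0.1821] yaw_y 0.06 tilt [-0.002 -0.    -1.   ] j [-32.9  26.1   5.8  69.8  -0.1  57. ] gap 56.1 g 0.0 F [ 0.3 -0.3 -0.1]
thy dot [ 0.53839248 -0.35510878]
tips [ 0.5508453  -0.29838924] [ 0.52596157 -0.40166351] [ 0.53840343 -0.35002638] 0.10622982565059437 -13.547081902539414
feet [ 0.54953828 -0.29399162] [ 0.52540463 -0.40312478] [ 0.53747145 -0.3485582 ] 0.1117697576561073 -12.469679393021877
[0, 0, np.float64(-6.17), 0.0408, -0.0078, 0.0044, 0.06],
[0, 0, np.float64(-6.17), 0.0414, -0.0034, 0.0044, 0.06],
[0, 0, np.float64(-6.17), 0.0415, 0.0011, 0.0044, 0.06],
[0, 0, np.float64(-6.17), 0.0412, 0.0056, 0.0044, 0.06],
[0, 0, np.float64(-6.17), 0.0403, 0.01, 0.0044, 0.06],
[0, 0, np.float64(-6.17), 0.039, 0.0142, 0.0044, 0.06],
[0, 0, np.float64(-6.17), 0.0373, 0.0184, 0.0044, 0.06],
[0, 0, np.float64(-6.17), 0.0351, 0.0223, 0.0044, 0.06],
[0, 0, np.float64(-6.17), 0.0325, 0.0259, 0.0044, 0.06],
[0, 0, np.float64(-6.17), 0.0295, 0.0292, 0.0044, 0.06],
[0, 0, np.float64(-6.17), 0.0262, 0.0322, 0.0044, 0.06],
[0, 0, np.float64(-6.17), 0.0226, 0.0349, 0.0044, 0.06],
[0, 0, np.float64(-6.17), 0.0187, 0.0371, 0.0044, 0.06],
[0, 0, np.float64(-6.17), 0.0146, 0.0389, 0.0044, 0.06],
```

Run:
```python
from h import *
from scipy.optimize import least_squares
s=bot.observe();k=.64;w=lambda u,v,z:at("wrist",(u*k,v*k),z,s)
s["position"]=[.5433,-.2734,.1872];s["tcp_rot"]=np.array([[-.005,1,.005],[1,.005,-.004],[-.004,.005,-1]])
g=cv2.cvtColor(cv2.imread("pics/w7.png"),cv2.COLOR_BGR2GRAY).astype(int)
def arc(z,R,c0,r0,r1,a0,a1,sgn):
    pts=[]
    for a in np.radians(np.arange(a0,a1,6)):
        p=np.array([g[int(c0[1]+r*np.sin(a)),int(c0[0]+r*np.cos(a))] for r in range(r0,r1)])
        d=np.diff(p)*sgn;i=d.argmax()
        if d[i]>15:pts.append(w(c0[0]+(r0+.5+i)*np.cos(a),c0[1]+(r0+.5+i)*np.sin(a),z))
    pts=np.array(pts);f=least_squares(lambda c:np.hypot(*(pts-c).T)-R,pts.mean(0),loss="soft_l1",f_scale=.0005);return len(pts),f.x.round(4),np.abs(f.fun).mean().round(4)
print("pole",arc(.044,.027,(390,378),30,44,-175,-5,-1))
print("dot",w(391,389.5,.058),"face low arc",arc(.058,.019,(391,390),20,36,10,170,-1))
cv2.imwrite("pics/w7c.png",cv2.resize(cv2.imread("pics/w7.png")[280:510,310:500],None,fx=3,fy=2.6,interpolation=cv2.INTER_CUBIC))
```

```text
pole (29, array([ 0.5417, -0.3546]), np.float64(0.0006))
dot [ 0.54212585 -0.35700175] face low arc (27, array([ 0.5425, -0.3587]), np.float64(0.0006))
```

View pics/w7c.png

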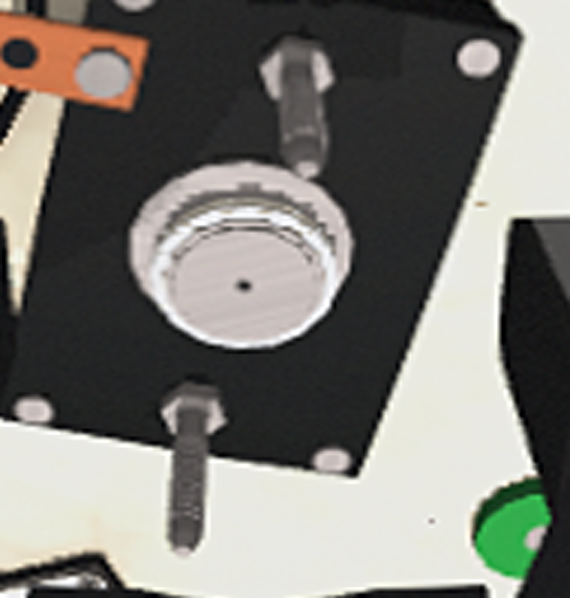

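Request:
{"api": "servo_tool", "payload": {
  "rows": [
    [0,0,-6.2,0.041,-0.008,0.0044,0.06],
    [0,0,-6.2,0.0414,-0.0034,0.0044,0.06],
    [0,0,-6.2,0.0415,0.001,0.0044,0.06],
    [0,0,-6.2,0.0412,0.0056,0.0044,0.06],
    [0,0,-6.2,0.0403,0.01,0.0044,0.06],
    [0,0,-6.2,0.039,0.0142,0.0044,0.06],
    [0,0,-6.2,0.0373,0.0184,0.0044,0.06],
    [0,0,-6.2,0.0351,0.0223,0.0044,0.06]
  ]
}}

```text
clock: 24.2
position: [0.4768, 0.0521, 0.1465]
tcp_rot: [[-0.764, 0.645, -0.003], [0.645, 0.764, -0.001], [0.001, -0.002, -1.0]]
ft_force: [-0.5, 0.2, -0.4]
finger_gap: 0.704
grip_force: 0.0
```

Request:
{"api": "servo_tool", "payload": {
  "rows": [
    [0,0,-6.2,0.0325,0.0259,0.0044,0.06],
    [0,0,-6.2,0.0295,0.0292,0.0044,0.06],
    [0,0,-6.2,0.0262,0.0322,0.0044,0.06],
    [0,0,-6.2,0.0226,0.0349,0.0044,0.06],
    [0,0,-6.2,0.0187,0.0371,0.0044,0.06],
    [0,0,-6.2,0.0146,0.0389,0.0044,0.06],
    [0,0,0,0,0,0,0.06],
    [0,0,0,0,0,0,0.06]
  ]
}}

```text
clock: 25.2
position: [0.4289, 0.2952, 0.1203]
tcp_rot: [[-0.998, 0.055, -0.002], [0.055, 0.998, -0.002], [0.002, -0.003, -1.0]]
ft_force: [0.0, 0.1, 0.0]
finger_gap: 0.705
grip_force: 0.0
```

```bash
cat >> h.py <<'E'
def plate(s,im,z=.008):
    hsv=cv2.cvtColor(np.ascontiguousarray(im),cv2.COLOR_RGB2HSV);m=cv2.inRange(hsv,(4,110,60),(16,255,255))
    n,l,stt,c=cv2.connectedComponentsWithStats(m);b=[i for i in range(1,n) if stt[i,4]>200];print([(stt[i].tolist()) for i in b])
    i=max(b,key=lambda i:stt[i,4]);ct=max(cv2.findContours((l==i).astype(np.uint8),cv2.RETR_EXTERNAL,cv2.CHAIN_APPROX_NONE)[0],key=len)[:,0]
    P=np.array([at("wrist",p,z,s) for p in ct])
    return P,ct
def fitplate(P,x0):
    from scipy.optimize import least_squares
    B=np.array([[-.060,-.013],[-.026,-.013],[-.026,-.023],[.040,-.023],[.040,.023],[-.026,.023],[-.026,.013],[-.060,.013]])
    def f(q):
        c,n=np.cos(q[2]),np.sin(q[2]);W=B@np.array([[c,n],[-n,c]])+q[:2];d=np.full(len(P),9.)
        for i in range(8):
            a,b=W[i],W[(i+1)%8];e=b-a;t=np.clip((P-a)@e/(e@e),0,1);d=np.minimum(d,np.hypot(*(P-a-t[:,None]*e).T))
        return d
    r=least_squares(f,x0,loss="soft_l1",f_scale=.001);return r.x[:2].round(4),np.degrees(r.x[2]).round(2),r.fun.mean().round(4)
E
python3 - <<'E'
from h import *
s=st();im=bot.capture("wrist");cv2.imwrite("pics/w8.png",im[:,:,::-1])
P,ct=plate(s,im);print(ct.min(0),ct.max(0));print(fitplate(P,[.4316,.294,-.05]))
E
```

```text
t 25.2 p [0.4289 0.2952 0.1203] yaw_y 86.83 tilt [-0.002 -0.002 -1.   ] j [ 27.6  18.6 -15.   56.6  -0.1  30.8] gap 60.2 g 0.0 F [0.  0.1 0. ]
[[131, 108, 35, 37, 994], [231, 118, 50, 104, 4136], [11, 160, 78, 55, 551], [43, 160, 26, 21, 435]]
[231 118] [280 221]
(array([0.4307, 0.2973]), np.float64(-0.66), np.float64(0.0008))
```

Request:
{"api": "servo_tool", "payload": {
  "rows": [
    [0,0,-1.3,-0.0015,0.002,0.03,0.056],
    [0,0,-1.2,0,0,0.03,0.056],
    [0,0,0,0,0,0.03,0.056],
    [0,0,0,0,0,0.02,0.056],
    [0,0,0,0,0,0.011,0.056],
    [0,0,0,0,0,0.006,0.056],
    [0,0,0,0,0,0.003,0.056],
    [0,0,0,0,0,0,0.056]
  ]
}}

```text
clock: 26.25
position: [0.431, 0.2982, -0.0082]
tcp_rot: [[-1.0, 0.01, 0.0], [0.01, 1.0, -0.001], [-0.0, -0.001, -1.0]]
ft_force: [-0.5, 0.9, -0.4]
finger_gap: 0.655
grip_force: 0.0
```

Request:
{"api": "servo_tool", "payload": {
  "rows": [
    [0,0,0,0,0,0.001,0.045],
    [0,0,0,0,0,0,0.038],
    [0,0,0,0,0,0,0.038],
    [0,0,0,0,0,0,0.038],
    [0,0,0,0,0,0,0.038],
    [0,0,0,0,0,0,0.038],
    [0,0,0,0,0,0,0.038],
    [0,0,0,0,0,0,0.038]
  ]
}}

```text
clock: 27.25
position: [0.4313, 0.2982, -0.0081]
tcp_rot: [[-1.0, 0.01, 0.001], [0.01, 1.0, -0.001], [-0.001, -0.001, -1.0]]
ft_force: [-1.2, -1.4, 9.2]
finger_gap: 0.506
grip_force: 59.5
```

Run:
```python
from h import *
plan(.508,-.347,.15,77.3,n=13,start=(.4313,.2982,.05,89.4),claw=.038)
```

```text
[0, 0, 0.93, -0.0064, -0.0496, -0.0077, 0.038],
[0, 0, 0.93, -0.0072, -0.0495, -0.0077, 0.038],
[0, 0, 0.93, -0.008, -0.0493, -0.0077, 0.038],
[0, 0, 0.93, -0.0088, -0.0492, -0.0077, 0.038],
[0, 0, 0.93, -0.0096, -0.049, -0.0077, 0.038],
[0, 0, 0.93, -0.0104, -0.0489, -0.0077, 0.038],
[0, 0, 0.93, -0.0112, -0.0487, -0.0077, 0.038],
[0, 0, 0.93, -0.012, -0.0485, -0.0077, 0.038],
[0, 0, 0.93, -0.0128, -0.0483, -0.0077, 0.038],
[0, 0, 0.93, -0.0136, -0.0481, -0.0077, 0.038],
[0, 0, 0.93, -0.0144, -0.0479, -0.0077, 0.038],
[0, 0, 0.93, -0.0151, -0.0476, -0.0077, 0.038],
[0, 0, 0.93, -0.0159, -0.0474, -0.0077, 0.038],
```

Request:
{"api": "servo_tool", "payload": {
  "rows": [
    [0,0,0,0,0,-0.03,0.038],
    [0,0,0,0,-0.01,-0.038,0.038],
    [0,0,0.9,-0.0064,-0.0396,-0.007,0.038],
    [0,0,0.9,-0.0072,-0.0495,-0.007,0.038],
    [0,0,0.9,-0.008,-0.0493,-0.007,0.038],
    [0,0,0.9,-0.0088,-0.0492,-0.007,0.038],
    [0,0,0.9,-0.0096,-0.049,-0.007,0.038],
    [0,0,0.9,-0.0104,-0.0489,-0.007,0.038]
  ]
}}

```text
clock: 28.25
position: [0.4661, -0.0011, 0.1008]
tcp_rot: [[-0.995, 0.105, -0.0], [0.105, 0.995, -0.001], [0.0, -0.001, -1.0]]
ft_force: [-0.3, 0.6, -3.1]
finger_gap: 0.505
grip_force: 61.9
```

Request:
{"api": "servo_tool", "payload": {
  "rows": [
    [0,0,0.9,-0.0112,-0.0487,-0.007,0.038],
    [0,0,0.9,-0.012,-0.0485,-0.007,0.038],
    [0,0,1,-0.0128,-0.0483,-0.007,0.038],
    [0,0,1,-0.0136,-0.0481,-0.007,0.038],
    [0,0,1,-0.0144,-0.0479,-0.007,0.038],
    [0,0,1,-0.0151,-0.0476,-0.007,0.038],
    [0,0,1,-0.0159,-0.0474,0,0.038],
    [0,0,0,0,0,0,0.038]
  ]
}}

```text
clock: 29.25
position: [0.5086, -0.3505, 0.1423]
tcp_rot: [[-0.974, 0.225, 0.0], [0.225, 0.974, -0.002], [-0.001, -0.002, -1.0]]
ft_force: [-0.2, 1.3, -2.4]
finger_gap: 0.509
grip_force: 62.0
```

Request:
{"api": "servo_tool", "payload": {
  "rows": [
    [0,0,0,0,0,0,0.038],
    [0,0,0,0,0,0,0.038],
    [0,0,0,0,0,0,0.038],
    [0,0,0,0,0,0,0.038],
    [0,0,0,0,0,0,0.038],
    [0,0,0,0,0,0,0.038],
    [0,0,0,0,0,0,0.038],
    [0,0,0,0,0,0,0.038]
  ]
}}

```text
clock: 30.25
position: [0.5086, -0.3469, 0.1429]
tcp_rot: [[-0.975, 0.221, -0.0], [0.221, 0.975, -0.001], [0.0, -0.001, -1.0]]
ft_force: [1.2, -0.3, -2.9]
finger_gap: 0.508
grip_force: 62.0
```

Run:
```python
from h import *
s=st();im=bot.capture("wrist");cv2.imwrite("pics/w9.png",cv2.resize(im,(800,600),interpolation=cv2.INTER_CUBIC)[:,:,::-1])
import pickle;pickle.dump(s,open("s9.pkl","wb"))
```

```text
t 30.25 p [ 0.5086 -0.3469  0.1429] yaw_y 77.21 tilt [-0.    -0.001 -1.   ] j [-40.2  28.    3.   64.9  -0.1 -27.4] gap 43.4 g 62.0 F [ 1.2 -0.3 -2.9]
```

View pics/w9.png

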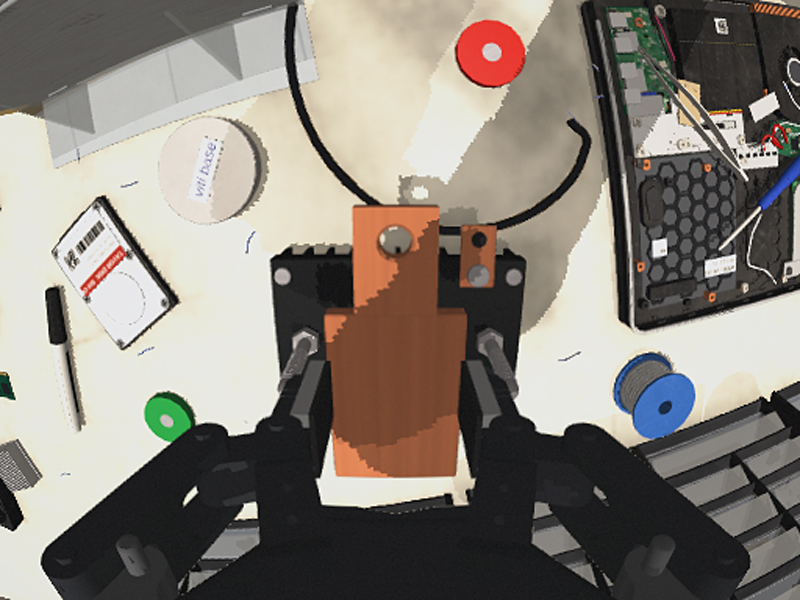

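The held plate sits squarely in the fingers: tab hole (394,241), pad edges 326–466. Nuts at (305,341) and (491,341), screws (282,277) and (514,277). So the plate is square to the heat sink and close to its centre line.

Run:
```python
from h import *
import pickle;s=pickle.load(open("s9.pkl","rb"));k=.64;w=lambda u,v,z:at("wrist",(u*k,v*k),z,s)
im=cv2.resize(cv2.imread("pics/w9.png"),(512,384),interpolation=cv2.INTER_AREA)[:,:,::-1]
z=s["position"][2]+.0161
h=w(394,241,z);print("hole",h)
for u,v in[(327,314),(466,314),(353,206),(440,206)]:print(w(u,v,z).round(4))
hx=np.array([np.cos(np.radians(-12.8)),np.sin(np.radians(-12.8))])
print("origin from hole+49",(h+.049*hx).round(4),"TCP",np.round(s["position"],4))
a,b=w(491,341,.048),w(305,341,.048);print("studs",a,b,"mid",(a+b)/2,np.hypot(*(a-b)),np.degrees(np.arctan2(-(a-b)[0],(a-b)[1])))
a,b=w(514,277,.042),w(282,277,.042);print("screws",a,b,"mid",(a+b)/2,"ctr",(a+b)/2+.04*hx,np.degrees(np.arctan2(-(a-b)[0],(a-b)[1])))
# previous estimate of screws spacing: 80mm along hx
```

```text
hole [ 0.46036472 -0.33653637]
[ 0.4785 -0.3626]
[ 0.4883 -0.3194]
[ 0.4472 -0.3461]
[ 0.4529 -0.3208]
origin from hole+49 [ 0.5081 -0.3474] TCP [ 0.5086 -0.3469  0.1429]
studs [ 0.55190012 -0.29897186] [ 0.52755705 -0.40619676] mid [ 0.53972858 -0.35258431] 0.10995345760457764 -12.790938050739326
screws [ 0.51796096 -0.2784789 ] [ 0.48814246 -0.41006966] mid [ 0.50305171 -0.34427428] ctr [ 0.54205769 -0.35313622] -12.767621012323053
```

The finger linkage knuckles would come down on the stud tips if I place it like this (knuckle at y ±57 mm, about 50 mm above TCP). I'll set the plate back on clear bench and re-grip it 28 mm farther along +x.

Request:
{"api": "servo_tool", "payload": {
  "rows": [
    [0,0,0,0.012,0.03,0,0.038],
    [0,0,0,0.017,0.048,0,0.038],
    [0,0,0,0.017,0.048,0,0.038],
    [0,0,0,0.017,0.048,0,0.038],
    [0,0,0,0.017,0.048,0,0.038],
    [0,0,0,0.017,0.048,0,0.038],
    [0,0,0,0.017,0.048,0,0.038],
    [0,0,0,0.017,0.048,0,0.038]
  ]
}}

```text
clock: 31.3
position: [0.4618, 0.0405, 0.1429]
tcp_rot: [[-0.975, 0.222, 0.001], [0.222, 0.975, -0.001], [-0.001, -0.001, -1.0]]
ft_force: [0.6, 0.2, -2.3]
finger_gap: 0.501
grip_force: 62.1
```

Request:
{"api": "servo_tool", "payload": {
  "rows": [
    [0,0,0,0.017,0.048,0,0.038],
    [0,0,0,0.017,0.048,0,0.038],
    [0,0,0,0.017,0.048,0.01,0.038],
    [0,0,0,0.017,0.048,0.02,0.038],
    [0,0,0,0.017,0.046,0.03,0.038],
    [0,0,0,0.005,0.01,0.04,0.038],
    [0,0,0,0,0,0.03,0.038],
    [0,0,0,0,0,0.01,0.038]
  ]
}}

```text
clock: 32.3
position: [0.4273, 0.3001, 0.0006]
tcp_rot: [[-0.975, 0.221, -0.004], [0.221, 0.975, -0.003], [0.003, -0.003, -1.0]]
ft_force: [0.3, -0.3, -1.9]
finger_gap: 0.505
grip_force: 62.2
```

Request:
{"api": "servo_tool", "payload": {
  "rows": [
    [0,0,0,0,0,0.004,0.038],
    [0,0,0,0,0,0.002,0.038],
    [0,0,0,0,0,0.002,0.038],
    [0,0,0,0,0,0,0.038],
    [0,0,0,0,0,0,0.054],
    [0,0,0,0,0,0,0.054],
    [0,0,0,-0.014,0,0,0.054],
    [0,0,0,-0.014,0,0,0.054]
  ]
}}

```text
clock: 33.3
position: [0.4578, 0.2945, -0.0054]
tcp_rot: [[-0.975, 0.221, 0.001], [0.221, 0.975, -0.001], [-0.001, -0.0, -1.0]]
ft_force: [-0.0, 0.4, 0.3]
finger_gap: 0.638
grip_force: 0.0
```

Run:
```python
from h import *
s=st()
```

```text
t 33.3 p [ 0.4578  0.2945 -0.0054] yaw_y 77.21 tilt [ 0.001 -0.001 -1.   ] j [ 26.1  28.2 -21.2  40.6  -0.   38.9] gap 54.5 g 0.0 F [-0.   0.4  0.3]
```

Request:
{"api": "servo_tool", "payload": {
  "rows": [
    [0,0,0,0,0,0.0015,0.054],
    [0,0,0,0,0,0.0015,0.045],
    [0,0,0,0,0,0,0.038],
    [0,0,0,0,0,0,0.038],
    [0,0,0,0,0,0,0.038],
    [0,0,0,0,0,0,0.038],
    [0,0,0,0,0,-0.01,0.038],
    [0,0,0,0,0,-0.03,0.038]
  ]
}}

```text
clock: 34.3
position: [0.4534, 0.2933, 0.0298]
tcp_rot: [[-0.975, 0.221, -0.006], [0.221, 0.975, -0.004], [0.005, -0.005, -1.0]]
ft_force: [0.4, 0.3, -2.8]
finger_gap: 0.503
grip_force: 61.6
```

Run:
```python
from h import *
s=st()
hx=np.array([np.cos(np.radians(-12.8)),np.sin(np.radians(-12.8))])
t=np.array([.5415,-.354])+.028*hx;print(t)
plan(*(t-.035*hx),.14,77.2,n=14,claw=.038)
```

```text
t 34.3 p [0.4534 0.2933 0.0298] yaw_y 77.22 tilt [-0.006 -0.004 -1.   ] j [ 26.2  25.7 -19.1  45.6  -0.   39. ] gap 43.0 g 61.6 F [ 0.4  0.3 -2.8]
[ 0.56880418 -0.36020336]
[0, 0, np.float64(0.0), -0.0159, -0.0437, -0.0079, 0.038],
[0, 0, np.float64(0.0), -0.0159, -0.0437, -0.0079, 0.038],
[0, 0, np.float64(0.0), -0.0159, -0.0437, -0.0079, 0.038],
[0, 0, np.float64(0.0), -0.0159, -0.0437, -0.0079, 0.038],
[0, 0, np.float64(0.0), -0.0159, -0.0437, -0.0079, 0.038],
[0, 0, np.float64(0.0), -0.0159, -0.0437, -0.0079, 0.038],
[0, 0, np.float64(0.0), -0.0159, -0.0437, -0.0079, 0.038],
[0, 0, np.float64(0.0), -0.0159, -0.0437, -0.0079, 0.038],
[0, 0, np.float64(0.0), -0.0159, -0.0437, -0.0079, 0.038],
[0, 0, np.float64(0.0), -0.0159, -0.0437, -0.0079, 0.038],
[0, 0, np.float64(0.0), -0.0159, -0.0437, -0.0079, 0.038],
[0, 0, np.float64(0.0), -0.0159, -0.0437, -0.0079, 0.038],
[0, 0, np.float64(0.0), -0.0159, -0.0437, -0.0079, 0.038],
[0, 0, np.float64(0.0), -0.0159, -0.0437, -0.0079, 0.038],
```

Request:
{"api": "servo_tool", "payload": {
  "rows": [
    [0,0,0,0,0,-0.04,0.038],
    [0,0,0,-0.012,-0.034,-0.015,0.038],
    [0,0,0,-0.016,-0.046,-0.01,0.038],
    [0,0,0,-0.016,-0.046,-0.01,0.038],
    [0,0,0,-0.016,-0.046,-0.01,0.038],
    [0,0,0,-0.016,-0.046,-0.01,0.038],
    [0,0,0,-0.016,-0.046,-0.008,0.038],
    [0,0,0,-0.016,-0.046,-0.007,0.038]
  ]
}}

```text
clock: 35.3
position: [0.4921, -0.0327, 0.1416]
tcp_rot: [[-0.975, 0.221, -0.002], [0.221, 0.975, -0.0], [0.002, -0.001, -1.0]]
ft_force: [1.5, 0.8, -2.7]
finger_gap: 0.504
grip_force: 61.7
```

Request:
{"api": "servo_tool", "payload": {
  "rows": [
    [0,0,0,-0.016,-0.046,0,0.038],
    [0,0,0,-0.016,-0.046,0,0.038],
    [0,0,0,-0.016,-0.046,0,0.038],
    [0,0,0,-0.016,-0.046,0,0.038],
    [0,0,0,-0.016,-0.046,0,0.038],
    [0,0,0,-0.016,-0.046,0,0.038],
    [0,0,0,-0.015,-0.04,0,0.038],
    [0,0,0,0,0,0,0.038]
  ]
}}

```text
clock: 36.3
position: [0.5307, -0.3669, 0.1407]
tcp_rot: [[-0.974, 0.225, -0.001], [0.225, 0.974, -0.001], [0.001, -0.001, -1.0]]
ft_force: [0.1, 1.1, -3.3]
finger_gap: 0.502
grip_force: 61.8
```

Request:
{"api": "servo_tool", "payload": {
  "rows": [
    [0,0,0,0,0,0,0.038],
    [0,0,0,0,0,0,0.038],
    [0,0,0,0,0,0,0.038],
    [0,0,0,0,0,0,0.038],
    [0,0,0,0,0,0,0.038],
    [0,0,0,0,0,0,0.038],
    [0,0,0,0,0,0,0.038],
    [0,0,0,0,0,0,0.038]
  ]
}}

```text
clock: 37.3
position: [0.5313, -0.3644, 0.1419]
tcp_rot: [[-0.975, 0.221, -0.0], [0.221, 0.975, -0.001], [0.0, -0.001, -1.0]]
ft_force: [0.1, 0.1, -2.9]
finger_gap: 0.498
grip_force: 61.8
```

Run:
```python
from h import *
import pickle
s=st();im=bot.capture("wrist");cv2.imwrite("pics/w10.png",im[:,:,::-1]);pickle.dump(s,open("s10.pkl","wb"))
z=s["position"][2]+.0155
P,ct=plate(s,im,z);print(ct.min(0),ct.max(0))
p=np.array(s["position"][:2]);hx=np.array([.975,-.2215]);print(fitplate(P,[*(p-.028*hx),-.223]),"exp",p-.028*hx)
q=P@np.array([[hx[0],-hx[1]],[hx[1],hx[0]]]);q0=np.array([[hx[0],hx[1]],[-hx[1],hx[0]]])@p;print("extents rel TCP",(q.min(0)-q0).round(4),(q.max(0)-q0).round(4))
d=bot.look_for("wrist","bus_hole");print(d[:2])
```

```text
t 37.3 p [ 0.5313 -0.3644  0.1419] yaw_y 77.21 tilt [-0.    -0.001 -1.   ] j [-40.1  31.4   8.4  67.   -0.1 -27.3] gap 42.6 g 61.8 F [ 0.1  0.1 -2.9]
[[205, 72, 96, 193, 14487], [308, 115, 25, 41, 673]]
[205  72] [300 264]
(array([ 0.5033, -0.3583]), np.float64(-12.83), np.float64(0.0006)) exp [ 0.50396937 -0.35818812]
extents rel TCP [-0.088  -0.0233] [0.0113 0.0227]
[{'rect': [205.7, 70.5, 299.8, 266.3], 'score': 0.91}]
```

Request:
{"api": "servo_tool", "payload": {
  "rows": [
    [0,0,0,-0.0179,0.0064,0,0.038],
    [0,0,0,-0.0179,0.0064,0,0.038],
    [0,0,0,0,0,0.02,0.038],
    [0,0,0,0,0,0.03,0.038],
    [0,0,0,0,0,0.02,0.038],
    [0,0,0,0,0,0.012,0.038],
    [0,0,0,0,0,0.004,0.038],
    [0,0,0,0,0,0,0.038]
  ]
}}

```text
clock: 38.4
position: [0.5693, -0.3601, 0.0564]
tcp_rot: [[-0.975, 0.221, 0.0], [0.221, 0.975, -0.001], [-0.0, -0.001, -1.0]]
ft_force: [0.2, 0.4, -2.0]
finger_gap: 0.499
grip_force: 61.8
```

Request:
{"api": "servo_tool", "payload": {
  "rows": [
    [0,0,0,0,0,0.001,0.038],
    [0,0,0,0,0,0.001,0.038],
    [0,0,0,0,0,0.001,0.038],
    [0,0,0,0,0,0.001,0.038],
    [0,0,0,0,0,0.0005,0.038],
    [0,0,0,0,0,0,0.038],
    [0,0,0,0,0,0,0.038],
    [0,0,0,0,0,0,0.038]
  ]
}}

```text
clock: 39.4
position: [0.5691, -0.3599, 0.0515]
tcp_rot: [[-0.975, 0.221, -0.0], [0.221, 0.975, -0.001], [0.0, -0.001, -1.0]]
ft_force: [0.3, 0.3, -2.8]
finger_gap: 0.501
grip_force: 62.1
```

Request:
{"api": "servo_tool", "payload": {
  "rows": [
    [0,0,0,0,0,0.001,0.038],
    [0,0,0,0,0,0.0005,0.038],
    [0,0,0,0,0,0.0005,0.038],
    [0,0,0,0,0,0,0.038],
    [0,0,0,0,0,0,0.038],
    [0,0,0,0,0,0,0.038],
    [0,0,0,0,0,0,0.038],
    [0,0,0,0,0,0,0.038]
  ]
}}

```text
clock: 40.4
position: [0.5694, -0.36, 0.0504]
tcp_rot: [[-0.975, 0.221, 0.001], [0.221, 0.975, -0.002], [-0.001, -0.001, -1.0]]
ft_force: [-1.1, 2.4, 5.7]
finger_gap: 0.502
grip_force: 63.3
```

Request:
{"api": "servo_tool", "payload": {
  "rows": [
    [0,0,0,0,0,0,0.056],
    [0,0,0,0,0,0,0.056],
    [0,0,0,0,0,-0.003,0.056],
    [0,0,0,0,0,-0.02,0.056],
    [0,0,0,0,0,-0.05,0.056],
    [0,0,0,0.03,0,-0.04,0.056],
    [0,0,0,0.04,0,-0.02,0.056],
    [0,0,0,0,0,0,0.056]
  ]
}}

```text
clock: 41.4
position: [0.4997, -0.3445, 0.1851]
tcp_rot: [[-0.975, 0.223, 0.002], [0.223, 0.975, -0.003], [-0.002, -0.003, -1.0]]
ft_force: [0.5, -0.6, -0.3]
finger_gap: 0.657
grip_force: 0.0
```

Run:
```python
from h import *
import pickle
s=st();im=bot.capture("wrist");cv2.imwrite("pics/w11.png",im[:,:,::-1]);pickle.dump(s,open("s11.pkl","wb"))
P,ct=plate(s,im,.066);print(ct.min(0),ct.max(0));print(fitplate(P,[.5413,-.3537,-.223]))
plan(.3713,.203,.10,0,n=15,claw=.056)
```

```text
t 41.4 p [ 0.4997 -0.3445  0.1851] yaw_y 77.13 tilt [ 0.002 -0.003 -1.   ] j [-40.5  25.8   5.8  69.8  -0.1 -27.7] gap 56.1 g 0.0 F [ 0.5 -0.6 -0.3]
[[460, 14, 37, 9, 201], [288, 146, 21, 35, 489], [230, 159, 48, 95, 3655]]
[230 159] [277 253]
(array([ 0.5409, -0.354 ]), np.float64(-12.95), np.float64(0.0003))
[0, 0, np.float64(5.14), 0.0165, 0.0337, 0.0056, 0.056],
[0, 0, np.float64(5.14), 0.0195, 0.0321, 0.0056, 0.056],
[0, 0, np.float64(5.14), 0.0223, 0.0302, 0.0056, 0.056],
[0, 0, np.float64(5.14), 0.0249, 0.0281, 0.0056, 0.056],
[0, 0, np.float64(5.14), 0.0273, 0.0257, 0.0056, 0.056],
[0, 0, np.float64(5.14), 0.0295, 0.0232, 0.0056, 0.056],
[0, 0, np.float64(5.14), 0.0315, 0.0204, 0.0056, 0.056],
[0, 0, np.float64(5.14), 0.0332, 0.0175, 0.0056, 0.056],
[0, 0, np.float64(5.14), 0.0346, 0.0145, 0.0056, 0.056],
[0, 0, np.float64(5.14), 0.0358, 0.0113, 0.0056, 0.056],
[0, 0, np.float64(5.14), 0.0366, 0.0081, 0.0056, 0.056],
[0, 0, np.float64(5.14), 0.0372, 0.0048, 0.0056, 0.056],
[0, 0, np.float64(5.14), 0.0375, 0.0014, 0.0056, 0.056],
[0, 0, np.float64(5.14), 0.0375, -0.002, 0.0056, 0.056],
[0, 0, np.float64(5.14), 0.0371, -0.0053, 0.0056, 0.056],
```

Request:
{"api": "servo_tool", "payload": {
  "rows": [
    [0,0,5.1,0.0165,0.0337,0.0056,0.056],
    [0,0,5.1,0.0195,0.0321,0.0056,0.056],
    [0,0,5.1,0.0223,0.0302,0.0056,0.056],
    [0,0,5.1,0.0249,0.0281,0.0056,0.056],
    [0,0,5.1,0.0273,0.0257,0.0056,0.056],
    [0,0,5.1,0.0295,0.0232,0.0056,0.056],
    [0,0,5.1,0.0315,0.0204,0.0056,0.056],
    [0,0,5.1,0.0332,0.0175,0.0056,0.056]
  ]
}}

```text
clock: 42.45
position: [0.4309, -0.051, 0.1365]
tcp_rot: [[-0.591, 0.806, -0.001], [0.806, 0.591, -0.0], [0.0, -0.001, -1.0]]
ft_force: [0.9, 0.9, 0.5]
finger_gap: 0.656
grip_force: 0.0
```

Request:
{"api": "servo_tool", "payload": {
  "rows": [
    [0,0,5.2,0.0346,0.0145,0.0056,0.056],
    [0,0,5.2,0.0358,0.0113,0.0056,0.056],
    [0,0,5.2,0.0366,0.0081,0.0056,0.056],
    [0,0,5.2,0.0372,0.0048,0.0056,0.056],
    [0,0,5.2,0.0375,0.0014,0.0056,0.056],
    [0,0,5.2,0.0375,-0.002,0.0056,0.056],
    [0,0,5.2,0.0371,-0.0053,0.0056,0.056],
    [0,0,0,0,0,0,0.056]
  ]
}}

```text
clock: 43.45
position: [0.3686, 0.2049, 0.0969]
tcp_rot: [[-0.005, 1.0, -0.002], [1.0, 0.005, -0.001], [-0.001, -0.002, -1.0]]
ft_force: [-0.3, -0.1, 0.6]
finger_gap: 0.655
grip_force: 0.0
```

```bash
cat >> h.py <<'E'
def disc(s,im,lo,hi,z,R,near):
    from scipy.optimize import least_squares
    hsv=cv2.cvtColor(np.ascontiguousarray(im),cv2.COLOR_RGB2HSV);m=cv2.inRange(hsv,lo,hi)
    if lo[0]==0:m|=cv2.inRange(hsv,(174,lo[1],lo[2]),(180,255,255))
    n,l,stt,c=cv2.connectedComponentsWithStats(m);out=[]
    for i in range(1,n):
        if stt[i,4]<150:continue
        ct=max(cv2.findContours((l==i).astype(np.uint8),cv2.RETR_EXTERNAL,cv2.CHAIN_APPROX_NONE)[0],key=len)[:,0]
        P=np.array([at("wrist",p,z,s) for p in ct])
        if np.hypot(*(P.mean(0)-near))>.04:continue
        q=np.linalg.lstsq(np.c_[2*P,np.ones(len(P))],(P**2).sum(1),rcond=None)[0]
        out.append((stt[i,:4].tolist(),q[:2].round(4),np.sqrt(q[2]+q[:2]@q[:2]).round(4),c[i].round(1)))
    return out
E
python3 - <<'E'
from h import *
s=st();im=bot.capture("wrist");cv2.imwrite("pics/w12.png",im[:,:,::-1])
for o in disc(s,im,(4,110,60),(16,255,255),.014,.019,np.array([.3713,.203])):print(o)
for d in bot.look_for("wrist","diode")[:2]:
    r=np.array(d["rect"]);print(round(d["score"],2),r.round(1),at("wrist",((r[0]+r[2])/2,(r[1]+r[3])/2),.009,s).round(4))
E
```

```text
t 43.45 p [0.3686 0.2049 0.0969] yaw_y 0.28 tilt [-0.002 -0.001 -1.   ] j [ 20.5   9.2 -31.4  49.5  -0.  110.2] gap 55.9 g 0.0 F [-0.3 -0.1  0.6]
([234, 174, 41, 39], array([0.37  , 0.2019]), np.float64(0.0168), array([254. , 192.7]))
0.69 [229.3 163.7 280.6 215.6] [0.3709 0.2033]
```

Request:
{"api": "servo_tool", "payload": {
  "rows": [
    [0,0,0,-0.0029,0.0017,0.02,0.056],
    [0,0,0,0,0,0.03,0.056],
    [0,0,0,0,0,0.025,0.056],
    [0,0,0,0,0,0.016,0.056],
    [0,0,0,0,0,0.009,0.056],
    [0,0,0,0,0,0.004,0.056],
    [0,0,0,0,0,0.002,0.056],
    [0,0,0,0,0,0,0.056]
  ]
}}

```text
clock: 44.55
position: [0.3714, 0.2001, -0.0077]
tcp_rot: [[-0.0, 1.0, 0.0], [1.0, 0.0, -0.001], [-0.001, 0.0, -1.0]]
ft_force: [-0.3, 0.0, 0.6]
finger_gap: 0.654
grip_force: 0.0
```

Request:
{"api": "servo_tool", "payload": {
  "rows": [
    [0,0,0,0,0,0.001,0.045],
    [0,0,0,0,0,0,0.036],
    [0,0,0,0,0,0,0.036],
    [0,0,0,0,0,0,0.036],
    [0,0,0,0,0,0,0.036],
    [0,0,0,0,0,0,0.036],
    [0,0,0,0,0,0,0.036],
    [0,0,0,0,0,0,0.036]
  ]
}}

```text
clock: 45.55
position: [0.3709, 0.2001, -0.0083]
tcp_rot: [[-0.0, 1.0, -0.0], [1.0, 0.0, -0.001], [-0.001, -0.0, -1.0]]
ft_force: [-1.8, -0.6, 7.7]
finger_gap: 0.485
grip_force: 59.5
```

Request:
{"api": "servo_tool", "payload": {
  "rows": [
    [0,0,0,0,0,-0.03,0.036],
    [0,0,0,-0.01,0.003,-0.04,0.036],
    [0,0,0,-0.042,0.013,-0.02,0.036],
    [0,0,0,-0.044,0.0135,-0.015,0.036],
    [0,0,0,-0.044,0.0135,-0.015,0.036],
    [0,0,0,-0.044,0.0135,-0.01,0.036],
    [0,0,0,-0.044,0.0135,-0.01,0.036],
    [0,0,0,-0.044,0.0135,0,0.036]
  ]
}}

```text
clock: 46.55
position: [0.4554, -0.0735, 0.132]
tcp_rot: [[-0.0, 1.0, 0.001], [1.0, 0.0, -0.001], [-0.001, 0.001, -1.0]]
ft_force: [1.3, -0.2, -1.9]
finger_gap: 0.484
grip_force: 61.4
```

Request:
{"api": "servo_tool", "payload": {
  "rows": [
    [0,0,0,-0.044,0.0135,0,0.036],
    [0,0,0,-0.044,0.0135,0,0.036],
    [0,0,0,-0.044,0.0135,0,0.036],
    [0,0,0,-0.044,0.0135,0,0.036],
    [0,0,0,-0.044,0.0135,0,0.036],
    [0,0,0,-0.044,0.0135,0,0.036],
    [0,0,0,-0.02,0.006,0,0.036],
    [0,0,0,0,0,0,0.036]
  ]
}}

```text
clock: 47.55
position: [0.5415, -0.3572, 0.1306]
tcp_rot: [[0.002, 1.0, -0.001], [1.0, -0.002, -0.001], [-0.001, -0.001, -1.0]]
ft_force: [-1.0, -0.2, -0.9]
finger_gap: 0.48
grip_force: 61.4
```

Request:
{"api": "servo_tool", "payload": {
  "rows": [
    [0,0,0,0,0,0,0.036],
    [0,0,0,0,0,0,0.036],
    [0,0,0,0,0,0,0.036],
    [0,0,0,0,0,0,0.036],
    [0,0,0,0,0,0,0.036],
    [0,0,0,0,0,0,0.036],
    [0,0,0,0,0,0,0.036],
    [0,0,0,0,0,0,0.036]
  ]
}}

```text
clock: 48.55
position: [0.5415, -0.3559, 0.1314]
tcp_rot: [[-0.0, 1.0, -0.0], [1.0, 0.0, -0.001], [-0.001, -0.0, -1.0]]
ft_force: [-0.1, -0.6, -0.9]
finger_gap: 0.482
grip_force: 61.4
```

Run:
```python
from h import *
s=st();im=bot.capture("wrist");cv2.imwrite("pics/w13.png",im[:,:,::-1])
for o in disc(s,im,(4,110,60),(16,255,255),s["position"][2]+.0223,.019,np.array(s["position"][:2])):print(o)
```

```text
t 48.55 p [ 0.5415 -0.3559  0.1314] yaw_y 0.01 tilt [-0.    -0.001 -1.   ] j [-38.9  32.2   8.1  65.9  -0.1  51.1] gap 41.2 g 61.4 F [-0.1 -0.6 -0.9]
([176, 158, 133, 73], array([ 0.5377, -0.3232]), np.float64(0.0228), array([244.7, 187.2]))
([219, 219, 68, 61], array([ 0.5422, -0.3541]), np.float64(0.0169), array([252.8, 248.5]))
```

Request:
{"api": "servo_tool", "payload": {
  "rows": [
    [0,0,0,0,0,0.02,0.036],
    [0,0,0,0,0,0.025,0.036],
    [0,0,0,0,0,0.015,0.036],
    [0,0,0,0,0,0.008,0.036],
    [0,0,0,0,0,0.003,0.036],
    [0,0,0,0,0,0.001,0.036],
    [0,0,0,0,0,0,0.036],
    [0,0,0,0,0,0,0.036]
  ]
}}

```text
clock: 49.6
position: [0.5418, -0.3562, 0.06]
tcp_rot: [[-0.0, 1.0, 0.0], [1.0, 0.0, -0.002], [-0.002, 0.0, -1.0]]
ft_force: [-0.5, -0.2, -1.3]
finger_gap: 0.483
grip_force: 61.4
```

Request:
{"api": "servo_tool", "payload": {
  "rows": [
    [0,0,0,0,0,0.0005,0.036],
    [0,0,0,0,0,0.0005,0.036],
    [0,0,0,0,0,0.0005,0.036],
    [0,0,0,0,0,0,0.036],
    [0,0,0,0,0,0,0.036],
    [0,0,0,0,0,0,0.036],
    [0,0,0,0,0,0,0.036],
    [0,0,0,0,0,0,0.036]
  ]
}}

```text
clock: 50.6
position: [0.5415, -0.3559, 0.0579]
tcp_rot: [[-0.0, 1.0, -0.0], [1.0, 0.0, -0.001], [-0.001, -0.0, -1.0]]
ft_force: [0.0, -0.2, -1.4]
finger_gap: 0.481
grip_force: 61.6
```

Down a little more until contact, then release and rise towards the red disc.

Request:
{"api": "servo_tool", "payload": {
  "rows": [
    [0,0,0,0,0,0.0005,0.036],
    [0,0,0,0,0,0.0005,0.036],
    [0,0,0,0,0,0.0005,0.036],
    [0,0,0,0,0,0,0.036],
    [0,0,0,0,0,0,0.036],
    [0,0,0,0,0,0,0.036],
    [0,0,0,0,0,0,0.036],
    [0,0,0,0,0,0,0.036]
  ]
}}

```text
clock: 51.6
position: [0.5415, -0.356, 0.0578]
tcp_rot: [[-0.0, 1.0, 0.0], [1.0, 0.0, -0.002], [-0.002, 0.0, -1.0]]
ft_force: [-2.4, 1.6, 8.1]
finger_gap: 0.483
grip_force: 62.2
```

Request:
{"api": "servo_tool", "payload": {
  "rows": [
    [0,0,0,0,0,0,0.056],
    [0,0,0,0,0,0,0.056],
    [0,0,0,0,0,-0.003,0.056],
    [0,0,0,0,0,-0.02,0.056],
    [0,0,0,0,0,-0.045,0.056],
    [0,0,0,0.03,0,-0.04,0.056],
    [0,0,0,0.04,0,-0.02,0.056],
    [0,0,0,0.01,0,0,0.056]
  ]
}}

```text
clock: 52.6
position: [0.5429, -0.2747, 0.1868]
tcp_rot: [[-0.002, 1.0, 0.003], [1.0, 0.002, -0.003], [-0.003, 0.003, -1.0]]
ft_force: [0.5, 0.4, -0.7]
finger_gap: 0.655
grip_force: 0.0
```

Run:
```python
from h import *
import pickle
s=st();im=bot.capture("wrist");cv2.imwrite("pics/w14.png",im[:,:,::-1]);pickle.dump(s,open("s14.pkl","wb"))
for o in disc(s,im,(4,110,60),(16,255,255),.080,.019,np.array([.5415,-.354])):print("dio/plate",o)
for o in disc(s,im,(0,150,90),(4,255,255),.010,.022,np.array([.386,-.2585])):print("red",o)
for d in bot.look_for("wrist","diode")[:1]:
    r=np.array(d["rect"]);print(round(d["score"],2),r.round(1),at("wrist",((r[0]+r[2])/2,(r[1]+r[3])/2),.075,s).round(4))
plan(.386,-.2585,.10,0,n=8,claw=.056)
```

```text
t 52.6 p [ 0.5429 -0.2747  0.1868] yaw_y 0.13 tilt [ 0.003 -0.003 -1.   ] j [-32.8  25.9   6.2  70.   -0.   57.1] gap 56.0 g 0.0 F [ 0.5  0.4 -0.7]
dio/plate ([197, 224, 96, 50], array([ 0.537 , -0.3432]), np.float64(0.0366), array([247.3, 247.5]))
red ([105, 134, 32, 36], array([ 0.3843, -0.2583]), np.float64(0.0213), array([120.9, 152. ]))
0.63 [232.5 231.1 273.4 275.5] [ 0.5441 -0.3531]
[0, 0, np.float64(0.01), 0.0021, -0.0194, 0.0105, 0.056],
[0, 0, np.float64(0.01), 0.0021, -0.0194, 0.0105, 0.056],
[0, 0, np.float64(0.01), 0.0021, -0.0194, 0.0105, 0.056],
[0, 0, np.float64(0.01), 0.0021, -0.0194, 0.0105, 0.056],
[0, 0, np.float64(0.01), 0.0021, -0.0194, 0.0105, 0.056],
[0, 0, np.float64(0.01), 0.0021, -0.0194, 0.0105, 0.056],
[0, 0, np.float64(0.01), 0.0021, -0.0194, 0.0105, 0.056],
[0, 0, np.float64(0.01), 0.0021, -0.0194, 0.0105, 0.056],
```

Request:
{"api": "servo_tool", "payload": {
  "rows": [
    [0,0,0,0.002,-0.022,0.012,0.056],
    [0,0,0,0.002,-0.026,0.012,0.056],
    [0,0,0,0.002,-0.026,0.012,0.056],
    [0,0,0,0.002,-0.026,0.012,0.056],
    [0,0,0,0.002,-0.026,0.012,0.056],
    [0,0,0,0.002,-0.026,0.012,0.056],
    [0,0,0,0.002,-0.006,0.008,0.056],
    [0,0,0,0,0,0,0.056]
  ]
}}

```text
clock: 53.7
position: [0.3829, -0.262, 0.1034]
tcp_rot: [[0.001, 1.0, -0.002], [1.0, -0.001, 0.0], [0.0, -0.002, -1.0]]
ft_force: [0.4, 0.5, 0.3]
finger_gap: 0.655
grip_force: 0.0
```

Request:
{"api": "servo_tool", "payload": {
  "rows": [
    [0,0,0,0,0,0,0.056],
    [0,0,0,0,0,0,0.056],
    [0,0,0,0,0,0,0.056],
    [0,0,0,0,0,0,0.056],
    [0,0,0,0,0,0,0.056],
    [0,0,0,0,0,0,0.056],
    [0,0,0,0,0,0,0.056],
    [0,0,0,0,0,0,0.056]
  ]
}}

```text
clock: 54.7
position: [0.3835, -0.2619, 0.1044]
tcp_rot: [[-0.0, 1.0, -0.0], [1.0, 0.0, -0.001], [-0.001, -0.0, -1.0]]
ft_force: [-0.5, -0.3, -0.1]
finger_gap: 0.655
grip_force: 0.0
```

Run:
```python
from h import *
s=st();im=bot.capture("wrist");cv2.imwrite("pics/w15.png",im[:,:,::-1])
for o in disc(s,im,(0,150,90),(4,255,255),.010,.022,np.array([.386,-.2585])):
    print("red",o); x,y,w_,h=o[0];c=im[y:y+h,x:x+w_].reshape(-1,3).astype(int)
hsv=cv2.cvtColor(im,cv2.COLOR_RGB2HSV);x,y,w_,h=o[0];cc=hsv[y:y+h,x:x+w_];m=(cc[:,:,1]<60)
yy,xx=np.nonzero(m[h//4:3*h//4,w_//4:3*w_//4]);print("steel dot",at("wrist",(x+w_//4+xx.mean(),y+h//4+yy.mean()),.010,s).round(4),len(xx))
```

```text
t 54.7 p [ 0.3835 -0.2619  0.1044] yaw_y 0.01 tilt [-0.    -0.001 -1.   ] j [-42.1  13.2 -25.1  51.7  -0.1  47.9] gap 55.9 g 0.0 F [-0.5 -0.3 -0.1]
red ([228, 157, 50, 49], array([ 0.3839, -0.2581]), np.float64(0.0213), array([252.6, 180.8]))
steel dot [ 0.3838 -0.2591] 125
```

Request:
{"api": "servo_tool", "payload": {
  "rows": [
    [0,0,0,0.003,0,0.025,0.056],
    [0,0,0,0,0,0.03,0.056],
    [0,0,0,0,0,0.025,0.056],
    [0,0,0,0,0,0.016,0.056],
    [0,0,0,0,0,0.009,0.056],
    [0,0,0,0,0,0.005,0.056],
    [0,0,0,0,0,0.002,0.056],
    [0,0,0,0,0,0,0.056]
  ]
}}

```text
clock: 55.75
position: [0.3838, -0.2593, -0.0073]
tcp_rot: [[-0.0, 1.0, 0.0], [1.0, 0.0, -0.001], [-0.001, 0.0, -1.0]]
ft_force: [0.3, -0.9, -0.1]
finger_gap: 0.657
grip_force: 0.0
```

Request:
{"api": "servo_tool", "payload": {
  "rows": [
    [0,0,0,0,0,0.001,0.045],
    [0,0,0,0,0,0,0.036],
    [0,0,0,0,0,0,0.036],
    [0,0,0,0,0,0,0.036],
    [0,0,0,0,0,0,0.036],
    [0,0,0,0,0,0,0.036],
    [0,0,0,0,0,0,0.036],
    [0,0,0,0,0,0,0.036]
  ]
}}

```text
clock: 56.75
position: [0.3838, -0.2594, -0.0077]
tcp_rot: [[-0.0, 1.0, 0.0], [1.0, 0.0, -0.002], [-0.002, 0.0, -1.0]]
ft_force: [-1.7, 0.6, 6.1]
finger_gap: 0.463
grip_force: 59.5
```

Request:
{"api": "servo_tool", "payload": {
  "rows": [
    [0,0,0,0,0,-0.03,0.036],
    [0,0,0,0,0,-0.05,0.036],
    [0,0,0,-0.01,0.02,-0.035,0.036],
    [0,0,0,-0.018,0.03,-0.025,0.036],
    [0,0,0,-0.022,0.036,-0.008,0.036],
    [0,0,0,-0.022,0.036,0,0.036],
    [0,0,0,-0.018,0.027,0,0.036],
    [0,0,0,-0.0055,0.009,0,0.036]
  ]
}}

```text
clock: 57.75
position: [0.5427, -0.3552, 0.1389]
tcp_rot: [[-0.0, 1.0, -0.0], [1.0, 0.0, -0.001], [-0.001, -0.0, -1.0]]
ft_force: [1.1, -0.1, -0.2]
finger_gap: 0.46
grip_force: 60.5
```

Request:
{"api": "servo_tool", "payload": {
  "rows": [
    [0,0,0,0,0,0,0.036],
    [0,0,0,0,0,0,0.036],
    [0,0,0,0,0,0,0.036],
    [0,0,0,0,0,0,0.036],
    [0,0,0,0,0,0,0.036],
    [0,0,0,0,0,0,0.036],
    [0,0,0,0,0,0,0.036],
    [0,0,0,0,0,0,0.036]
  ]
}}

```text
clock: 58.75
position: [0.5416, -0.3544, 0.1394]
tcp_rot: [[-0.0, 1.0, -0.0], [1.0, 0.0, -0.001], [-0.001, -0.0, -1.0]]
ft_force: [-0.1, 0.6, 0.2]
finger_gap: 0.461
grip_force: 60.5
```

Run:
```python
from h import *
s=st();im=bot.capture("wrist");cv2.imwrite("pics/w16.png",im[:,:,::-1])
z=s["position"][2]+.0177
for o in disc(s,im,(0,150,60),(4,255,255),z,.022,np.array(s["position"][:2])):print("red",o)
hsv=cv2.cvtColor(im,cv2.COLOR_RGB2HSV);x,y,w_,h=o[0];cc=hsv[y:y+h,x:x+w_];m=(cc[:,:,1]<60)
yy,xx=np.nonzero(m[h//4:3*h//4,w_//4:3*w_//4]);print("dot",at("wrist",(x+w_//4+xx.mean(),y+h//4+yy.mean()),z,s).round(4),len(xx))
```

```text
t 58.75 p [ 0.5416 -0.3544  0.1394] yaw_y 0.01 tilt [-0.    -0.001 -1.   ] j [-38.8  31.8   8.7  66.9  -0.1  51.2] gap 39.4 g 60.5 F [-0.1  0.6  0.2]
red ([214, 204, 78, 78], array([ 0.5422, -0.3522]), np.float64(0.0219), array([252.8, 242.2]))
dot [ 0.5421 -0.3541] 341
```

Request:
{"api": "servo_tool", "payload": {
  "rows": [
    [0,0,0,0,0,0.02,0.036],
    [0,0,0,0,0,0.022,0.036],
    [0,0,0,0,0,0.013,0.036],
    [0,0,0,0,0,0.006,0.036],
    [0,0,0,0,0,0.003,0.036],
    [0,0,0,0,0,0.001,0.036],
    [0,0,0,0,0,0,0.036],
    [0,0,0,0,0,0,0.036]
  ]
}}

```text
clock: 59.8
position: [0.5418, -0.3546, 0.0749]
tcp_rot: [[-0.0, 1.0, 0.0], [1.0, 0.0, -0.001], [-0.001, 0.0, -1.0]]
ft_force: [-0.8, 0.4, -0.3]
finger_gap: 0.46
grip_force: 60.5
```

Request:
{"api": "servo_tool", "payload": {
  "rows": [
    [0,0,0,0,0,0.0005,0.036],
    [0,0,0,0,0,0.0005,0.036],
    [0,0,0,0,0,0.0005,0.036],
    [0,0,0,0,0,0.0005,0.036],
    [0,0,0,0,0,0,0.036],
    [0,0,0,0,0,0,0.036],
    [0,0,0,0,0,0,0.036],
    [0,0,0,0,0,0,0.036]
  ]
}}

```text
clock: 60.8
position: [0.5415, -0.3544, 0.0724]
tcp_rot: [[-0.0, 1.0, -0.0], [1.0, 0.0, -0.001], [-0.001, -0.0, -1.0]]
ft_force: [-0.6, -0.3, 0.9]
finger_gap: 0.464
grip_force: 60.7
```

Request:
{"api": "servo_tool", "payload": {
  "rows": [
    [0,0,0,0,0,0.0005,0.036],
    [0,0,0,0,0,0.0005,0.036],
    [0,0,0,0,0,0,0.036],
    [0,0,0,0,0,0,0.036],
    [0,0,0,0,0,0,0.036],
    [0,0,0,0,0,0,0.036],
    [0,0,0,0,0,0,0.036],
    [0,0,0,0,0,0,0.036]
  ]
}}

```text
clock: 61.8
position: [0.5415, -0.3545, 0.0723]
tcp_rot: [[-0.0, 1.0, -0.0], [1.0, 0.0, -0.001], [-0.001, -0.0, -1.0]]
ft_force: [-3.0, 1.9, 6.2]
finger_gap: 0.46
grip_force: 61.2
```

Request:
{"api": "servo_tool", "payload": {
  "rows": [
    [0,0,0,0,0,0,0.056],
    [0,0,0,0,0,0,0.056],
    [0,0,0,0,0,-0.003,0.056],
    [0,0,0,0,0,-0.02,0.056],
    [0,0,0,0,0,-0.045,0.056],
    [0,0,0,0.03,0,-0.04,0.056],
    [0,0,0,0.05,0,-0.01,0.056],
    [0,0,0,0,0,0,0.056]
  ]
}}

```text
clock: 62.8
position: [0.5423, -0.2719, 0.1912]
tcp_rot: [[-0.004, 1.0, 0.002], [1.0, 0.004, -0.001], [-0.001, 0.002, -1.0]]
ft_force: [-0.1, -0.1, -0.5]
finger_gap: 0.653
grip_force: 0.0
```

Request:
{"api": "servo_tool", "payload": {
  "rows": [
    [0,0,0,0,0,0,0.056],
    [0,0,0,0,0,0,0.056],
    [0,0,0,0,0,0,0.056],
    [0,0,0,0,0,0,0.056],
    [0,0,0,0,0,0,0.056],
    [0,0,0,0,0,0,0.056],
    [0,0,0,0,0,0,0.056],
    [0,0,0,0,0,0,0.056]
  ]
}}

```text
clock: 63.8
position: [0.5416, -0.2743, 0.1894]
tcp_rot: [[-0.0, 1.0, -0.0], [1.0, 0.0, -0.001], [-0.001, -0.0, -1.0]]
ft_force: [0.2, 0.1, -0.1]
finger_gap: 0.655
grip_force: 0.0
```

Run:
```python
from h import *
import pickle
s=st();im=bot.capture("wrist");cv2.imwrite("pics/w17.png",im[:,:,::-1]);pickle.dump(s,open("s17.pkl","wb"))
z=.09
for o in disc(s,im,(0,150,60),(4,255,255),z,.022,np.array([.5415,-.354])):print("red",o)
hsv=cv2.cvtColor(im,cv2.COLOR_RGB2HSV);x,y,w_,h=o[0];cc=hsv[y:y+h,x:x+w_];m=(cc[:,:,1]<60)
yy,xx=np.nonzero(m[h//4:3*h//4,w_//4:3*w_//4]);print("dot",at("wrist",(x+w_//4+xx.mean(),y+h//4+yy.mean()),z,s).round(4),len(xx))
for t in("heatsink_base","diode","thyristor"):
  for d in bot.look_for("wrist",t)[:1]:print(t,np.round(d["rect"],1),d["score"])
# bar grasp: closing dir yaw 82 
plan(.4204,.3876,.12,82,n=15,claw=.05)
```

```text
t 63.8 p [ 0.5416 -0.2743  0.1894] yaw_y 0.01 tilt [-0.    -0.001 -1.   ] j [-32.8  25.9   6.6  70.6  -0.1  57.2] gap 56.0 g 0.0 F [ 0.2  0.1 -0.1]
red ([231, 238, 44, 42], array([ 0.5422, -0.3521]), np.float64(0.0227), array([252.8, 258.3]))
dot [ 0.5422 -0.3544] 87
heatsink_base [195.9 160.5 312.7 314.5] 0.63
diode [247.6 230.9 268.2 241. ] 0.48
[0, 0, np.float64(-5.47), 0.0441, -0.0081, 0.0046, 0.05],
[0, 0, np.float64(-5.47), 0.0447, -0.0038, 0.0046, 0.05],
[0, 0, np.float64(-5.47), 0.0449, 0.0004, 0.0046, 0.05],
[0, 0, np.float64(-5.47), 0.0446, 0.0047, 0.0046, 0.05],
[0, 0, np.float64(-5.47), 0.044, 0.0089, 0.0046, 0.05],
[0, 0, np.float64(-5.47), 0.0429, 0.0131, 0.0046, 0.05],
[0, 0, np.float64(-5.47), 0.0415, 0.0171, 0.0046, 0.05],
[0, 0, np.float64(-5.47), 0.0396, 0.021, 0.0046, 0.05],
[0, 0, np.float64(-5.47), 0.0375, 0.0247, 0.0046, 0.05],
[0, 0, np.float64(-5.47), 0.0349, 0.0281, 0.0046, 0.05],
[0, 0, np.float64(-5.47), 0.0321, 0.0313, 0.0046, 0.05],
[0, 0, np.float64(-5.47), 0.029, 0.0342, 0.0046, 0.05],
[0, 0, np.float64(-5.47), 0.0256, 0.0368, 0.0046, 0.05],
[0, 0, np.float64(-5.47), 0.022, 0.0391, 0.0046, 0.05],
[0, 0, np.float64(-5.47), 0.0181, 0.041, 0.0046, 0.05],
```

Request:
{"api": "servo_tool", "payload": {
  "rows": [
    [0,0,-5.5,0.0441,-0.0081,0.0046,0.05],
    [0,0,-5.5,0.0447,-0.0038,0.0046,0.05],
    [0,0,-5.5,0.0449,0.0004,0.0046,0.05],
    [0,0,-5.5,0.0446,0.0047,0.0046,0.05],
    [0,0,-5.5,0.044,0.0089,0.0046,0.05],
    [0,0,-5.5,0.0429,0.0131,0.0046,0.05],
    [0,0,-5.5,0.0415,0.0171,0.0046,0.05],
    [0,0,-5.5,0.0396,0.021,0.0046,0.05]
  ]
}}

```text
clock: 65.0
position: [0.4759, 0.0799, 0.1523]
tcp_rot: [[-0.697, 0.717, 0.0], [0.717, 0.697, -0.001], [-0.001, -0.0, -1.0]]
ft_force: [1.1, 1.0, 0.4]
finger_gap: 0.588
grip_force: 0.0
```

Request:
{"api": "servo_tool", "payload": {
  "rows": [
    [0,0,-5.4,0.0375,0.0247,0.0046,0.05],
    [0,0,-5.4,0.0349,0.0281,0.0046,0.05],
    [0,0,-5.4,0.0321,0.0313,0.0046,0.05],
    [0,0,-5.4,0.029,0.0342,0.0046,0.05],
    [0,0,-5.4,0.0256,0.0368,0.0046,0.05],
    [0,0,-5.4,0.022,0.0391,0.0046,0.05],
    [0,0,-5.4,0.0181,0.041,0.0046,0.05],
    [0,0,0,0,0,0,0.05]
  ]
}}

```text
clock: 66.0
position: [0.4182, 0.3897, 0.1193]
tcp_rot: [[-0.99, 0.138, -0.0], [0.138, 0.99, -0.0], [0.0, -0.0, -1.0]]
ft_force: [-0.3, -0.4, -0.3]
finger_gap: 0.581
grip_force: 0.0
```

Request:
{"api": "servo_tool", "payload": {
  "rows": [
    [0,0,0,0,0,0,0.05],
    [0,0,0,0,0,0,0.05],
    [0,0,0,0,0,0,0.05],
    [0,0,0,0,0,0,0.05],
    [0,0,0,0,0,0,0.05],
    [0,0,0,0,0,0,0.05],
    [0,0,0,0,0,0,0.05],
    [0,0,0,0,0,0,0.05]
  ]
}}

```text
clock: 67.0
position: [0.419, 0.3872, 0.1197]
tcp_rot: [[-0.99, 0.142, -0.0], [0.142, 0.99, -0.001], [0.0, -0.001, -1.0]]
ft_force: [1.0, -0.8, 0.1]
finger_gap: 0.589
grip_force: 0.0
```

```bash
cat >> h.py <<'E'
def rect_world(s,name="wrist",t="clamp_bar"):
    for d in bot.look_for(name,t)[:2]:print(t,np.round(d["rect"],1),round(d["score"],2))
E
python3 - <<'E'
from h import *
import pickle
s=st();im=bot.capture("wrist");cv2.imwrite("pics/w18.png",im[:,:,::-1]);pickle.dump(s,open("s18.pkl","wb"))
rect_world(s)
a=np.radians(-8.1);h=.055*np.array([np.cos(a),np.sin(a)]);c=np.array([.4204,.3876])
for sg in(-1,1):print("pred hole px",proj([*(c+sg*h),.010],s).round(1),"hole bottom",proj([*(c+sg*h),0],s).round(1))
# rectify bench plane z=.010 around the bar: 0.5mm/px, x right(world x), y up
X,Y=np.meshgrid(np.arange(.33,.51,.0005),np.arange(.43,.34,-.0005))
m=np.array([[proj([x,y,.010],s) for x,y in zip(r,q)] for r,q in zip(X,Y)],np.float32)
rc=cv2.remap(im,m[:,:,0],m[:,:,1],cv2.INTER_CUBIC);cv2.imwrite("pics/r18.png",cv2.resize(rc,None,fx=2,fy=2)[:,:,::-1])
g=cv2.cvtColor(rc,cv2.COLOR_RGB2GRAY)
C=cv2.HoughCircles(cv2.medianBlur(g,3),cv2.HOUGH_GRADIENT,1,60,param1=80,param2=12,minRadius=11,maxRadius=18)
if C is not None:
  for u,v,r in C[0]:print("circ",(.33+u*.0005).round(4),(.43-v*.0005).round(4),r*.5)
E
```

```text
t 67.0 p [0.419  0.3872 0.1197] yaw_y 81.81 tilt [-0.    -0.001 -1.   ] j [36.4 23.9 -7.2 59.  -0.  44.6] gap 50.3 g 0.0 F [ 1.  -0.8  0.1]
clamp_bar [242.1 106.8 270.9 249.5] 0.88
pred hole px [254.  122.5] hole bottom [254.  121.6]
pred hole px [254.  235.6] hole bottom [254.  231.2]Traceback (most recent call last):
  File "<stdin>", line 9, in <module>
  File "h.py", line 13, in proj
    c=bot.get_calibration("wrist");K=np.array(c["mtx"]);T=np.eye(4);T[:3,:3]=s["tcp_rot"];T[:3,3]=s["position"]
ValueError: time passes only in moves, steps and waits
```

```bash
python3 - <<'E'
import re
t=open("h.py").read()
t=t.replace("def ray(","import functools\n@functools.lru_cache(None)\ndef cal(n):return bot.get_calibration(n)\ndef ray(",1).replace('bot.get_calibration(n);K','cal(n);K').replace('c=bot.get_calibration("wrist")','c=cal("wrist")')
open("h.py","w").write(t)
E
python3 - <<'E'
from h import *
import pickle
s=pickle.load(open("s18.pkl","rb"));im=cv2.imread("pics/w18.png")[:,:,::-1]
X,Y=np.meshgrid(np.arange(.33,.51,.0005),np.arange(.43,.34,-.0005))
m=np.array([[proj([x,y,.010],s) for x,y in zip(r,q)] for r,q in zip(X,Y)],np.float32)
rc=cv2.remap(np.ascontiguousarray(im),m[:,:,0],m[:,:,1],cv2.INTER_CUBIC);g=cv2.cvtColor(rc,cv2.COLOR_RGB2GRAY)
C=cv2.HoughCircles(cv2.medianBlur(g,3),cv2.HOUGH_GRADIENT,1,60,param1=80,param2=10,minRadius=11,maxRadius=18)
if C is not None:
  for u,v,r in C[0]:print("circ",(.33+u*.0005).round(4),(.43-v*.0005).round(4),r*.5)
# template: mask of bar colour: profile along its axis normal near both ends
a=np.radians(-8.1);e=np.array([np.cos(a),np.sin(a)]);n=np.array([-e[1],e[0]]);c=np.array([.4204,.3876])
def px(P):
    q=proj([*P,.010],s);return cv2.getRectSubPix(cv2.cvtColor(np.ascontiguousarray(im),cv2.COLOR_RGB2GRAY),(1,1),(float(q[0]),float(q[1])))[0,0]
for t in(-.063,-.045,.045,.064):print("across",t,[int(np.mean([px(c+e*(t+k)+n*w) for k in(-.002,0,.002)])) for w in np.arange(-.022,.0221,.002)])
print("along",[int(np.mean([px(c+e*t+n*w) for w in(-.001,0,.001)])) for t in np.arange(-.080,-.038,.002)]);print([int(np.mean([px(c+e*t+n*w) for w in(-.001,0,.001)])) for t in np.arange(.038,.082,.002)])
E
```

```text
circ 0.3653 0.3968 6.8
circ 0.4738 0.3808 8.35
across -0.063 [135, 135, 137, 138, 137, 107, 103, 104, 100, 101, 109, 115, 114, 112, 102, 106, 104, 104, 123, 174, 171, 170, 168]
across -0.045 [140, 139, 139, 139, 137, 106, 103, 102, 99, 100, 100, 99, 101, 101, 99, 105, 103, 102, 99, 144, 167, 167, 166]
across 0.045 [232, 232, 232, 232, 227, 200, 198, 202, 200, 199, 197, 194, 198, 197, 195, 205, 199, 195, 201, 232, 232, 232, 221]
across 0.064 [232, 231, 231, 232, 230, 193, 195, 200, 199, 192, 169, 168, 174, 180, 192, 201, 194, 191, 200, 233, 232, 231, 231]
along [134, 133, 133, 135, 136, 129, 103, 103, 98, 128, 138, 138, 138, 137, 138, 139, 86, 101, 100, 101, 75]
[108, 115, 195, 197, 189, 231, 232, 232, 233, 223, 74, 72, 123, 189, 195, 194, 227, 227, 222, 218, 218, 218]
```

Bar holes measured at (0.365,0.397) and (0.474,0.381), 109.7 mm apart, which fits. Grasping the bar at its middle.

Request:
{"api": "servo_tool", "payload": {
  "rows": [
    [0,0,0,-0.001,0.0017,0.03,0.05],
    [0,0,0,0,0,0.035,0.05],
    [0,0,0,0,0,0.03,0.05],
    [0,0,0,0,0,0.015,0.05],
    [0,0,0,0,0,0.008,0.05],
    [0,0,0,0,0,0.005,0.045],
    [0,0,0,0,0,0.003,0.04],
    [0,0,0,0,0,0,0.04]
  ]
}}

```text
clock: 68.1
position: [0.4206, 0.3888, -0.0058]
tcp_rot: [[-0.99, 0.143, 0.0], [0.143, 0.99, -0.0], [-0.0, -0.0, -1.0]]
ft_force: [-0.7, 1.0, 0.5]
finger_gap: 0.468
grip_force: 0.0
```

Request:
{"api": "servo_tool", "payload": {
  "rows": [
    [0,0,0,0,0,0.001,0.03],
    [0,0,0,0,0,0,0.02],
    [0,0,0,0,0,0,0.018],
    [0,0,0,0,0,0,0.018],
    [0,0,0,0,0,0,0.018],
    [0,0,0,0,0,0,0.018],
    [0,0,0,0,0,0,0.018],
    [0,0,0,0,0,0,0.018]
  ]
}}

```text
clock: 69.1
position: [0.4206, 0.389, -0.0065]
tcp_rot: [[-0.99, 0.142, 0.0], [0.142, 0.99, 0.0], [-0.0, 0.0, -1.0]]
ft_force: [-1.9, -0.1, 5.1]
finger_gap: 0.302
grip_force: 59.5
```

Run:
```python
from h import *
s=st();s0=s
# settle target: hover so bar is over the stack but high; yaw -12.8
plan(.5415,-.300,.19,-12.8,n=16,start=(s["position"][0],s["position"][1],.07,82),claw=.018)
# clean stud estimate from w17 (settled, yaw 0)
import pickle;s=pickle.load(open("s17.pkl","rb"));c=np.array([.5418,-.3542])
for yaw in(-12.8,):
    a=np.radians(yaw);n=np.array([-np.sin(a),np.cos(a)])*.055
    for sg in(1,-1):print("pred tip px(512)",proj([*(c+sg*n),.108],s).round(1),"foot",proj([*(c+sg*n),.048],s).round(1))
g=cv2.cvtColor(cv2.imread("pics/w17.png"),cv2.COLOR_BGR2GRAY)
for sg in(1,-1):
    for z in(.095,.075,.06):
        u,v=proj([*(c+sg*n),z],s);print(sg,z,round(u,1),round(v,1),g[int(round(v)),int(u)-9:int(u)+11].tolist())
```

```text
t 69.1 p [ 0.4206  0.389  -0.0065] yaw_y 81.81 tilt [ 0.  0. -1.] j [ 36.4  31.  -16.5  42.5  -0.   44.6] gap 25.8 g 59.5 F [-1.9 -0.1  5.1]
[0, 0, 5.92, -0.0135, -0.0416, -0.0075, 0.018],
[0, 0, 5.92, -0.0177, -0.04, -0.0075, 0.018],
[0, 0, 5.92, -0.0217, -0.0379, -0.0075, 0.018],
[0, 0, 5.92, -0.0255, -0.0355, -0.0075, 0.018],
[0, 0, 5.92, -0.0291, -0.0327, -0.0075, 0.018],
[0, 0, 5.92, -0.0323, -0.0295, -0.0075, 0.018],
[0, 0, 5.92, -0.0351, -0.026, -0.0075, 0.018],
[0, 0, 5.92, -0.0376, -0.0222, -0.0075, 0.018],
[0, 0, 5.92, -0.0397, -0.0182, -0.0075, 0.018],
[0, 0, 5.92, -0.0414, -0.014, -0.0075, 0.018],
[0, 0, 5.92, -0.0426, -0.0097, -0.0075, 0.018],
[0, 0, 5.92, -0.0434, -0.0052, -0.0075, 0.018],
[0, 0, 5.92, -0.0437, -0.0007, -0.0075, 0.018],
[0, 0, 5.92, -0.0436, 0.0038, -0.0075, 0.018],
[0, 0, 5.92, -0.0429, 0.0083, -0.0075, 0.018],
[0, 0, 5.92, -0.0418, 0.0127, -0.0075, 0.018],
pred tip px(512) [267.7 219. ] foot [265.  196.2]
pred tip px(512) [241.6 313.2] foot [243.2 280.4]
1 0.095 267.0 213.3 [43, 43, 41, 38, 92, 82, 74, 78, 79, 81, 81, 77, 73, 82, 54, 41, 40, 40, 43, 42]
1 0.075 266.1 205.4 [42, 44, 36, 84, 93, 85, 85, 88, 88, 89, 89, 96, 88, 56, 41, 41, 43, 43, 42, 42]
1 0.06 265.5 200.1 [38, 35, 146, 180, 147, 105, 86, 87, 88, 87, 90, 91, 126, 101, 53, 41, 42, 44, 43, 44]
-1 0.095 242.0 305.3 [232, 231, 232, 235, 227, 121, 69, 76, 74, 77, 73, 74, 156, 240, 234, 232, 232, 232, 232, 232]
-1 0.075 242.5 294.1 [232, 232, 232, 237, 197, 99, 93, 80, 81, 88, 96, 113, 200, 236, 232, 232, 232, 232, 232, 232]
-1 0.06 242.9 286.3 [29, 30, 31, 28, 31, 58, 86, 80, 84, 86, 87, 84, 53, 31, 33, 33, 33, 33, 33, 33]
```

Run:
```python
from h import *
import pickle
plan(.5418,-.3545,.165,-12.8,n=17,start=(.4206,.389,.06,81.8),claw=.018)
s=pickle.load(open("s17.pkl","rb"));g=cv2.cvtColor(cv2.imread("pics/w17.png"),cv2.COLOR_BGR2GRAY);c=np.array([.5418,-.3542]);a=np.radians(-12.8);n=np.array([-np.sin(a),np.cos(a)])*.055
for sg in(1,-1):
    p=proj([*(c+sg*n),.108],s);q=proj([*(c+sg*n),.06],s);d=(p-q)/np.hypot(*(p-q));print(sg,p.round(1),[(round(float((p+k*d)[1]),1),int(cv2.getRectSubPix(g,(1,1),tuple(map(float,p+k*d)))[0,0])) for k in range(-6,7)])
```

```text
[0, 0, 5.56, -0.0133, -0.0423, -0.0062, 0.018],
[0, 0, 5.56, -0.0173, -0.0408, -0.0062, 0.018],
[0, 0, 5.56, -0.0212, -0.0389, -0.0062, 0.018],
[0, 0, 5.56, -0.0249, -0.0367, -0.0062, 0.018],
[0, 0, 5.56, -0.0283, -0.0341, -0.0062, 0.018],
[0, 0, 5.56, -0.0315, -0.0312, -0.0062, 0.018],
[0, 0, 5.56, -0.0344, -0.028, -0.0062, 0.018],
[0, 0, 5.56, -0.0369, -0.0245, -0.0062, 0.018],
[0, 0, 5.56, -0.0391, -0.0208, -0.0062, 0.018],
[0, 0, 5.56, -0.041, -0.0169, -0.0062, 0.018],
[0, 0, 5.56, -0.0424, -0.0129, -0.0062, 0.018],
[0, 0, 5.56, -0.0434, -0.0087, -0.0062, 0.018],
[0, 0, 5.56, -0.0441, -0.0045, -0.0062, 0.018],
[0, 0, 5.56, -0.0443, -0.0002, -0.0062, 0.018],
[0, 0, 5.56, -0.0441, 0.0041, -0.0062, 0.018],
[0, 0, 5.56, -0.0435, 0.0084, -0.0062, 0.018],
[0, 0, 5.56, -0.0425, 0.0126, -0.0062, 0.018],
1 [267.7 219. ] [(213.0, 81), (214.0, 83), (215.0, 82), (216.0, 80), (217.0, 130), (218.0, 158), (219.0, 152), (220.0, 100), (221.0, 41), (222.0, 37), (223.0, 86), (224.0, 118), (225.0, 131)]
-1 [241.6 313.2] [(307.2, 77), (308.2, 82), (309.2, 86), (310.2, 82), (311.2, 85), (312.2, 125), (313.2, 201), (314.2, 226), (315.2, 233), (316.2, 232), (317.2, 231), (318.2, 232), (319.2, 231)]
```

Request:
{"api": "servo_tool", "payload": {
  "rows": [
    [0,0,0,0,0,-0.025,0.018],
    [0,0,0,0,0,-0.042,0.018],
    [0,0,5.5,-0.0133,-0.0423,-0.007,0.018],
    [0,0,5.5,-0.0173,-0.0408,-0.007,0.018],
    [0,0,5.5,-0.0212,-0.0389,-0.007,0.018],
    [0,0,5.5,-0.0249,-0.0367,-0.007,0.018],
    [0,0,5.5,-0.0283,-0.0341,-0.007,0.018],
    [0,0,5.5,-0.0315,-0.0312,-0.007,0.018]
  ]
}}

```text
clock: 70.1
position: [0.4628, 0.1247, 0.1013]
tcp_rot: [[-0.75, 0.661, -0.002], [0.661, 0.75, -0.001], [0.001, -0.003, -1.0]]
ft_force: [0.3, 0.4, -4.4]
finger_gap: 0.303
grip_force: 60.2
```

Request:
{"api": "servo_tool", "payload": {
  "rows": [
    [0,0,5.6,-0.0344,-0.028,-0.007,0.018],
    [0,0,5.6,-0.0369,-0.0245,-0.007,0.018],
    [0,0,5.6,-0.0391,-0.0208,-0.007,0.018],
    [0,0,5.6,-0.041,-0.0169,-0.007,0.018],
    [0,0,5.6,-0.0424,-0.0129,-0.007,0.018],
    [0,0,5.6,-0.0434,-0.0087,-0.007,0.018],
    [0,0,5.6,-0.0441,-0.0045,-0.007,0.018],
    [0,0,5.6,-0.0443,-0.0002,-0.007,0.018]
  ]
}}

```text
clock: 71.1
position: [0.5216, -0.2243, 0.1572]
tcp_rot: [[-0.067, 0.998, -0.003], [0.998, 0.067, 0.0], [0.001, -0.003, -1.0]]
ft_force: [1.0, 0.3, -4.5]
finger_gap: 0.3
grip_force: 60.3
```

Request:
{"api": "servo_tool", "payload": {
  "rows": [
    [0,0,5.6,-0.0441,0.0041,0,0.018],
    [0,0,5.6,-0.0435,0.0084,0,0.018],
    [0,0,5.6,-0.0425,0.0126,0,0.018],
    [0,0,0,0,0,0,0.018],
    [0,0,0,0,0,0,0.018],
    [0,0,0,0,0,0,0.018],
    [0,0,0,0,0,0,0.018],
    [0,0,0,0,0,0,0.018]
  ]
}}

```text
clock: 72.1
position: [0.5441, -0.3538, 0.1586]
tcp_rot: [[0.22, 0.975, -0.0], [0.975, -0.22, -0.001], [-0.001, -0.0, -1.0]]
ft_force: [0.5, 1.3, -4.4]
finger_gap: 0.298
grip_force: 60.4
```

Run:
```python
from h import *
import pickle
s=st();im=bot.capture("wrist");cv2.imwrite("pics/w19.png",im[:,:,::-1]);pickle.dump(s,open("s19.pkl","wb"))
p=np.array(s["position"]);R=np.array(s["tcp_rot"]);zt=p[2]+.0165
# rectify bar top plane in tool axes: cols = tool y, rows = -tool x
U,V=np.meshgrid(np.arange(-.03,.03,.00025),np.arange(.085,.0,-.00025))
m=np.array([[proj([*(p+R@[v,u,0])[:2],zt],s) for u,v in zip(r,q)] for r,q in zip(U,V)],np.float32)
rc=cv2.remap(im,m[:,:,0],m[:,:,1],cv2.INTER_CUBIC);cv2.imwrite("pics/r19.png",rc[:,:,::-1])
g=cv2.cvtColor(rc,cv2.COLOR_RGB2GRAY)
C=cv2.HoughCircles(cv2.medianBlur(g,3),cv2.HOUGH_GRADIENT,1,40,param1=80,param2=10,minRadius=24,maxRadius=35)
if C is not None:
  for u,v,r in C[0]:print("hole tool x,y",(.085-v*.00025).round(4),(-.03+u*.00025).round(4),"r",r*.25)
a=np.radians(-12.8);n=np.array([-np.sin(a),np.cos(a)])*.055
print("pred stud tip px",proj([.5418+n[0],-.3537+n[1],.108],s),"hole px",proj([*(p+R@[.055,0,0])[:2],zt],s))
```

```text
t 72.1 p [ 0.5441 -0.3538  0.1586] yaw_y -12.74 tilt [-0.    -0.001 -1.   ] j [-38.6  31.6  11.2  69.6  -0.1  64.1] gap 25.4 g 60.4 F [ 0.5  1.3 -4.4]
hole tool x,y 0.0556 0.0006 r 7.475
hole tool x,y 0.0334 -0.0204 r 7.475
hole tool x,y 0.0484 -0.0199 r 7.2
hole tool x,y 0.0686 -0.0179 r 7.2
hole tool x,y 0.0626 -0.0259 r 7.425
hole tool x,y 0.0416 0.0211 r 6.3
pred stud tip px [248.6047299  128.88307954] hole px [251.25834972 143.44076385]
```

Request:
{"api": "servo_tool", "payload": {
  "rows": [
    [0,0,0,-0.001,-0.0028,0.01,0.018],
    [0,0,0,0,0,0.015,0.018],
    [0,0,0,0,0,0.012,0.018],
    [0,0,0,0,0,0.007,0.018],
    [0,0,0,0,0,0.004,0.018],
    [0,0,0,0,0,0,0.018],
    [0,0,0,0,0,0,0.018],
    [0,0,0,0,0,0,0.018]
  ]
}}

```text
clock: 73.15
position: [0.5414, -0.3551, 0.1109]
tcp_rot: [[0.221, 0.975, 0.0], [0.975, -0.221, -0.002], [-0.001, 0.001, -1.0]]
ft_force: [0.1, 0.6, -4.1]
finger_gap: 0.306
grip_force: 60.3
```

Run:
```python
from h import *
import pickle
s=st();im=bot.capture("wrist");cv2.imwrite("pics/w20.png",im[:,:,::-1]);pickle.dump(s,open("s20.pkl","wb"))
p=np.array(s["position"]);R=np.array(s["tcp_rot"])
print("bar ctr",(p+R@[.0006,.0006,0]).round(4))
a=np.radians(-12.8);n=np.array([-np.sin(a),np.cos(a)])*.055
print("stud tip px",proj([.5418+n[0],-.3537+n[1],.108],s).round(1),"hole top/bot",proj([*(p+R@[.0556,.0006,0])[:2],p[2]+.0165],s).round(1),proj([*(p+R@[.0556,.0006,0])[:2],p[2]+.0065],s).round(1))
u,v=proj([*(p+R@[.0556,.0006,0])[:2],p[2]+.0165],s).round().astype(int);print(cv2.cvtColor(im,cv2.COLOR_RGB2GRAY)[v-14:v+15:2,u-14:u+15:2])
cv2.imwrite("pics/c20.png",cv2.resize(im[v-60:v+140,u-100:u+100,::-1],(600,600),interpolation=cv2.INTER_CUBIC))
```

```text
t 73.15 p [ 0.5414 -0.3551  0.1109] yaw_y -12.79 tilt [ 0.    -0.002 -1.   ] j [-38.8  32.7   5.8  63.1  -0.1  63.9] gap 26.1 g 60.3 F [ 0.1  0.6 -4.1]
bar ctr [ 0.5421 -0.3546  0.1109]
stud tip px [251.7 135. ] hole top/bot [252.6 142.2] [252.6 139.1]
[[132 129  98  94  80  79  83  82  75  92 101  84 100 138 144]
 [127 102  67  80  80  87  90  89  82  79  82  28  58 100 144]
 [ 92  48  68  74  85 124 134 117  84  74  53  35  33  67 102]
 [ 75  22  34  73  99 135 134 135  89  74  43  33  34  33  81]
 [ 38  35  31  64  94 137 134 136  91  79  20  32  35  34  36]
 [ 30  34  32  41  67 110 135  96  70  32  19  20  34  33  29]
 [ 31  33  32  33  35  59  65  55  26  22  33  35  34  35  29]
 [ 36  32  33  32  31  22  21  20  24  26  20  36  36  35  39]
 [ 43  23  23  23  25  24  24  22  27  26  23  34  31  35  59]
 [ 61  19  23  21  24  23  26  23  19  22  23  32  33  33  63]
 [ 81  44  21  22  22  20  23  21  26  27  22  30  33  55  84]
 [ 90  76  46  24  22  25  24  24  24  25  33  32  60  69 101]
 [112  89  74  60  33  19  22  22  21  20  38  61  73  96 114]
 [123 113  91  73  81  71  62  56  64  74  76  72  97 111 131]
 [129 125 115  98  93  77  76  78  74  74  93 104 113 128 136]]
```

The stud tip shows through the bar's near hole at (251,135), against a prediction of (252,135): aligned to within 1 mm. Lowering.

Request:
{"api": "servo_tool", "payload": {
  "rows": [
    [0,0,0,0.001,-0.0006,0.002,0.018],
    [0,0,0,0,0,0.004,0.018],
    [0,0,0,0,0,0.006,0.018],
    [0,0,0,0,0,0.006,0.018],
    [0,0,0,0,0,0.003,0.018],
    [0,0,0,0,0,0.0015,0.018],
    [0,0,0,0,0,0,0.018],
    [0,0,0,0,0,0,0.018]
  ]
}}

```text
clock: 74.2
position: [0.5408, -0.3539, 0.0881]
tcp_rot: [[0.221, 0.975, -0.0], [0.975, -0.221, -0.001], [-0.001, 0.0, -1.0]]
ft_force: [0.8, 0.0, -4.0]
finger_gap: 0.301
grip_force: 60.3
```

Request:
{"api": "servo_tool", "payload": {
  "rows": [
    [0,0,0,0,0,0.0005,0.018],
    [0,0,0,0,0,0.0005,0.018],
    [0,0,0,0,0,0.0005,0.018],
    [0,0,0,0,0,0.0005,0.018],
    [0,0,0,0,0,0.0005,0.018],
    [0,0,0,0,0,0,0.018],
    [0,0,0,0,0,0,0.018],
    [0,0,0,0,0,0,0.018]
  ]
}}

```text
clock: 75.2
position: [0.5407, -0.3537, 0.0854]
tcp_rot: [[0.221, 0.975, -0.0], [0.975, -0.221, -0.001], [-0.001, -0.0, -1.0]]
ft_force: [0.3, -1.2, -4.8]
finger_gap: 0.296
grip_force: 60.3
```

Request:
{"api": "servo_tool", "payload": {
  "rows": [
    [0,0,0,0,0,0.0005,0.018],
    [0,0,0,0,0,0.0005,0.018],
    [0,0,0,0,0,0.0005,0.018],
    [0,0,0,0,0,0.0005,0.018],
    [0,0,0,0,0,0,0.018],
    [0,0,0,0,0,0,0.018],
    [0,0,0,0,0,0,0.018],
    [0,0,0,0,0,0,0.018]
  ]
}}

```text
clock: 76.2
position: [0.5407, -0.3538, 0.0836]
tcp_rot: [[0.221, 0.975, -0.0], [0.975, -0.221, -0.001], [-0.001, -0.0, -1.0]]
ft_force: [-1.3, 0.6, -1.0]
finger_gap: 0.3
grip_force: 60.7
```

Contact is just starting at exactly the expected height. One more 0.6 mm for seating, then release.

Request:
{"api": "servo_tool", "payload": {
  "rows": [
    [0,0,0,0,0,0.0006,0.018],
    [0,0,0,0,0,0,0.018],
    [0,0,0,0,0,0,0.018],
    [0,0,0,0,0,0,0.018],
    [0,0,0,0,0,0,0.03],
    [0,0,0,0,0,0,0.042],
    [0,0,0,0,0,0,0.042],
    [0,0,0,0,0,0,0.042]
  ]
}}

```text
clock: 77.2
position: [0.5407, -0.3538, 0.0827]
tcp_rot: [[0.221, 0.975, -0.0], [0.975, -0.221, -0.001], [-0.001, -0.0, -1.0]]
ft_force: [0.1, 0.2, -0.7]
finger_gap: 0.492
grip_force: 0.0
```

Request:
{"api": "servo_tool", "payload": {
  "rows": [
    [0,0,0,0,0,-0.003,0.042],
    [0,0,0,0,0,-0.01,0.042],
    [0,0,0,0,0,-0.025,0.042],
    [0,0,0,0,0,-0.04,0.042],
    [0,0,0,0.04,0,-0.04,0.042],
    [0,0,0,0.04,0,-0.01,0.042],
    [0,0,0,0,0,0,0.042],
    [0,0,0,0,0,0,0.042]
  ]
}}

```text
clock: 78.2
position: [0.5584, -0.2759, 0.211]
tcp_rot: [[0.221, 0.975, -0.0], [0.975, -0.221, -0.002], [-0.002, 0.0, -1.0]]
ft_force: [0.8, -0.2, 0.5]
finger_gap: 0.49
grip_force: 0.0
```

Run:
```python
from h import *
s=st();im=bot.capture("wrist");sd=bot.capture("side")
w=cv2.resize(im[100:340,130:390],(520,480),interpolation=cv2.INTER_CUBIC);d=cv2.resize(sd[190:280,260:330],(280,360),interpolation=cv2.INTER_CUBIC);d=cv2.copyMakeBorder(d,0,120,0,0,cv2.BORDER_CONSTANT)
cv2.imwrite("pics/final.png",np.hstack([w,d])[:,:,::-1]);bot.look_for
P,ct=plate(s,im,.066)
```

```text
t 78.2 p [ 0.5584 -0.2759  0.211 ] yaw_y -12.78 tilt [-0.    -0.002 -1.   ] j [-32.1  27.5  12.3  74.8  -0.1  70.7] gap 41.9 g 0.0 F [ 0.8 -0.2  0.5]
[[193, 187, 31, 18, 389], [201, 220, 38, 38, 671], [268, 220, 22, 38, 658]]
```

View pics/final.png

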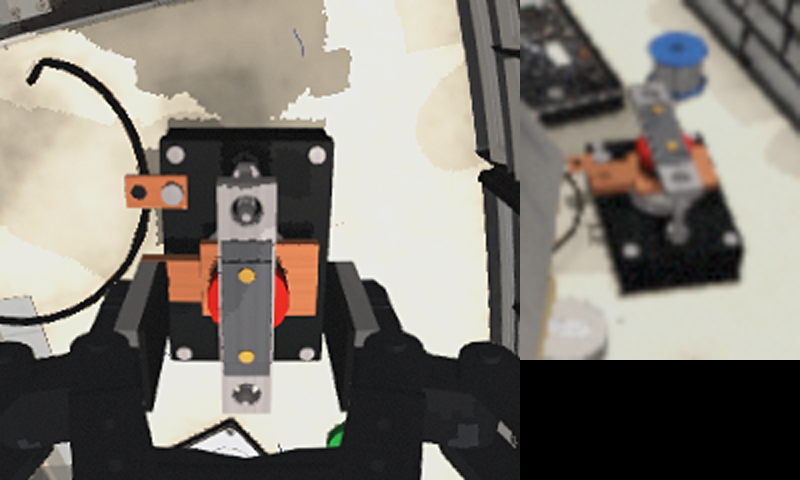

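The final view shows a stud in each bar hole ((247,208) and (247,393)), the bar flat on the red disc, and the plate tab square over the front edge. The bystanders that show, the spool and the tin, have not moved. The gripper is open and clear.

```bash
python3 -c "
from plant import bot
print(bot.finish_job())"
```

```text
the job is handed in; nothing more can be done
None
```

The rectifier stack is built in the order asked, and I handed the job in at about 78 s with the gripper open and clear; the worst part is the thyristor, which measured about 1–2 mm off the stack axis, and the others measured within about 2 mm.

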